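Service the shoe freshener: swap the clamped cartridge and load the filter plates

TASK

Service the shoe freshener: lift the sprung clamp bar, turn it aside until it rests up on the perch, move the spent black-capped cartridge to the orange return tray, lay the fresh green-capped cartridge in the cradle, then turn the bar back and lower it across the middle of the fresh cartridge. Also, at any time, slide every black filter plate that is out on the table fully home into the filter box, one to a slot. Leave the tins, saucer, brush, shoehorn clip and clear box where they are.

Things in the scene. Friction and masses are not known exactly. Their poses are not given: they have to be found in the camera images.
- dock: Cartridge dock, fixed to the table: grey base plate 200 x 210 x 10 mm; on it a V cradle for one cartridge, a steel post (14 mm thick, 150 mm high) on the +x side and a white perch block. Origin on the table right under the middle of the cradle; a seated cartridge lies along the dock's y. The dock's yaw is within about 15 degrees of 0.
- dock_seat (a point): Centre of a cartridge seated in the V cradle, 45 mm above the table; axes as the dock. Two saddles, 12 mm long, at y = -30 and +30 mm, up to 48 mm high, hold the barrel between its caps (about 6 mm play along y). Between them 48 mm is free for fingers; with the bar aside at least 50 mm is free either side in x.
- clamp_pivot (a point): Point on the post's axis (85 mm from the cradle's middle along dock +x), the axis about which the clamp bar turns; 65.5 mm above the table. Does not move with the bar. The perch block (50 x 30 mm, 85 mm high) stands 70 mm from here towards dock -y.
- clamp_knob (a point): Middle of the red upright knob on the free end of the steel clamp bar: a round knob 24 mm in diameter and 36 mm tall standing on the bar (bar 14 mm wide, 10 mm thick, its top 18 mm below this point). 130 mm from clamp_pivot horizontally. With clamp_lift 0 this point is 88.5 mm above the table. Grip it from above and carry the bar by it; being round it may turn in the fingers.
- clamp_lift (a joint): Height of the clamp bar along the post, m: about 0 to -0.002 = resting on a cartridge seated in the cradle; range -0.012 (empty cradle) to 0.045 (top). A spring pulls it down always: about 6 N at 0, 10 N at the top. The perch holds it at about 0.024.
- clamp_bar (a joint): Turn of the bar about the post, rad, counter-clockwise from above: 0 = across the cradle's middle, knob to dock -x; pi/2 = aside, knob to dock -y, over the perch. Range -0.15 to 1.75. Below lift 0.025 the perch's side stops it near 1.0 (and cartridge caps block it); lifted higher it passes, and rests on the perch from about 1.15 on, staying when let go.
- spent: Used cartridge, white barrel 30 mm in diameter with black bands and black hexagonal end caps (34 mm across flats, 12 mm long, so that it does not roll); 108 mm long, 0.12 kg. Origin at its centre, x along its axis. Starts clamped in the cradle. On a flat floor its centre is 17 mm high.
- fresh: New cartridge, same shape and size as the spent one with green bands and green caps. Origin at its centre, x along its axis. Starts lying on the table.
- tray: Orange open return tray fixed to the table, 170 (x) x 130 (y) x 22 mm, wall 4 mm, floor 4 mm. Origin under its centre.
- filter_box: Filter box fixed to the table: white housing 50 mm high with black grille on its +x part, in front of it (towards the robot, -x) a low blue part 21 mm high with four level slots that open to -x. Origin on the table in line with the slot mouths, midway between slots 1 and 2; x points into the slots. Yaw within about 12 degrees of 0.
- bay0 (a point): Slot 0 (local y = -111 mm) of the filter box: this point is on the table at the middle of its mouth, marked by a yellow line on the roof behind it; x points into the slot. Slot 47 mm wide, 15 mm high, 45 mm deep, floor is the table, mouth corners rounded by 8 mm. A plate that is fully home has its centre here and half its length outside.
- bay1 (a point): Slot 1 (local y = -37 mm) of the filter box: this point is on the table at the middle of its mouth, marked by a yellow line on the roof behind it; x points into the slot. Slot 47 mm wide, 15 mm high, 45 mm deep, floor is the table, mouth corners rounded by 8 mm. A plate that is fully home has its centre here and half its length outside.
- bay2 (a point): Slot 2 (local y = 37 mm) of the filter box: this point is on the table at the middle of its mouth, marked by a yellow line on the roof behind it; x points into the slot. Slot 47 mm wide, 15 mm high, 45 mm deep, floor is the table, mouth corners rounded by 8 mm. A plate that is fully home has its centre here and half its length outside.
- bay3 (a point): Slot 3 (local y = 111 mm) of the filter box: this point is on the table at the middle of its mouth, marked by a yellow line on the roof behind it; x points into the slot. Slot 47 mm wide, 15 mm high, 45 mm deep, floor is the table, mouth corners rounded by 8 mm. A plate that is fully home has its centre here and half its length outside.
- plate0: Black filter plate with grey ribs and an orange strip at both ends, 90 (x) x 44 (y) x 12 mm, 0.08 kg, either end may go first. Origin at the centre of its underside. May be absent (None from the start).
- plate1: Black filter plate with grey ribs and an orange strip at both ends, 90 (x) x 44 (y) x 12 mm, 0.08 kg, either end may go first. Origin at the centre of its underside. May be absent (None from the start).
- plate2: Black filter plate with grey ribs and an orange strip at both ends, 90 (x) x 44 (y) x 12 mm, 0.08 kg, either end may go first. Origin at the centre of its underside. May be absent (None from the start).
- plate3: Black filter plate with grey ribs and an orange strip at both ends, 90 (x) x 44 (y) x 12 mm, 0.08 kg, either end may go first. Origin at the centre of its underside. May be absent (None from the start).
- tin_a: Bystander: flat steel tin, 66 mm across, 28 mm high, origin under its centre.
- tin_b: Bystander: as tin_a.
- saucer: Bystander: white ceramic saucer, 120 mm across, 18 mm high.
- suede_brush: Bystander: suede brush, wooden back, 150 x 34 x 40 mm, lying along its x.
- shoehorn_clip: Bystander: folded steel shoehorn in a black spring clip, 130 x 50 x 28 mm, lying along its x.
- clear_box: Bystander: clear plastic shoe-care box with grey latches, 184 x 120 x 78 mm.
There are look-alikes about, which are no part of the job. What is shaped like the plate2 but turquoise is not meant. Leave any purple look-alike of the plate0 alone.

How it is judged:
By the outcome, as a careful person would: the job done as asked, in the order asked, and still so for the second after the job is handed in, with the robot touching nothing.
Of plate0, plate1, plate2, plate3 only 2 to 4 are there at a start; the rules pass over those that are not, and their reading is None.
At some moment in a run one of plate0, plate1, plate2, plate3, fresh may be knocked a few centimetres aside while the robot is not near it.
Once in a run the grip may slacken for a moment while it holds something.
It also fails if it takes over 210 s, if anything falls off the work surface, if the arm or the gripper's body presses on something with over 40 N, if the wrist force passes 120 N, or if a joint passes its speed limit or range.

ROBOT

A 6-joint arm with a two-finger parallel gripper is mounted at the origin on the work surface. World frame = base frame: x ahead of the robot, y to its left, z up, the work surface at z = 0. Lengths are in mm, angles in rad, forces in N, time in s.
With the tool pointing down it reaches from about 275 to 750 mm from the base axis. Payload 10.2 kg.
Tool frame: the origin (TCP) lies at the very end of the fingers, on their centre line; the grasp point (between the pads) lies hold_point_z behind it (hold_point_z is the distance from the TCP to the grasp point, in mm); z points along the fingers, y is the line along which they close (so a half turn about z gives the same grasp; the last joint's range is limited). The gripper opens to 88 mm and grips with 3 to 60 N. Pads are 18 mm wide; open, the fingers measure 123 mm over their backs; the gripper's body (75 mm by 187 mm) begins 45 mm behind the grasp point.
Start: joints at [1.072, 0.313, 1.498, -0, 1.331, -0.223], TCP at [142.979, 505.161, 204.22] pointing down, gripper open.
Joint ranges: [-2.94, 2.94], [-0.97, 2.17], [0.19, 2.56], [-1.23, 4.37], [0.02, 3.11], [-2.88, 2.88]. Speed limits (rad/s): [2.39, 2.39, 3.01, 3.14, 3.14, 3.14].

INTERFACE

Orientations are given as a unit quaternion [x, y, z, w].
In Python, from bench import observe, snapshot, sign_off, hold_point_z gives the robot as it stands.
- The arm moves only by the shell command python3 -m handwheel 'ROWS'. ROWS is JSON, a list that holds one entry, the list of rows, each a list of 5 numbers: the opening, from -1 (shut) to 1 (fully open), then the shift along the world's x, y, z each as a share of 200 mm, from -1 to 1, then the turn about the world's z as a share of 120 degrees, from -1 to 1. In form: [[[grip, x, y, z, turn], ...]]. A call has 1 to 5 rows; each row is the pose to reach, as a shift and turn from the pose commanded when the call began; what a row does not reach only later rows make up. A row lasts 1/10 s, in which the tool goes at most 50 mm and 8.59 degrees, less where a joint would pass 70% of its speed; a pose out of reach is approached as far as the arm can. A call with a number of a shift or a turn outside -1 to 1 is refused whole. A call with a gripper value outside its range is refused whole. The fingers move at their own pace and stop on an object; the grip force is fixed at half the most. Time passes only in rows, so rows that repeat a pose let the fingers close. It gives the time, the measured TCP pose, the force, the opening and the grip force at its end, in the units of the state.
- observe(): the state, without advancing time (a new reading comes with each control period).
- snapshot(name): name is "scene" or "top" or "wrist"; returns a dict with "img" (400x640x3 uint8, blue, green, red), "vfov" (degrees; the focal length in pixels is half the picture's height over the tangent of half this angle, whatever the lens; pixels are square), "cx", "cy" (the principal point, pixels), "xyz" and "rotation" of the camera in the world; the wrist camera has in their place "tool_from_camera" (4x4, takes a point from camera to tool coordinates, whose origin is the TCP and whose axes are the flange's). Camera axes: x right, y down, z forward; pixel columns grow to the right and rows downward; lengths in mm; the calibration is good to about 2 mm. A picture is of the moment at which its call begins: read the wrist's pose just before it. There is no depth.
- sign_off(): hands the job in; it is judged then, once.
The state is a dict: "t": time; "joints": joint angles; "qd": joint speeds; "effort": joint torques, N m; "tcp_pos": TCP position; "orientation": TCP orientation; "force": force on the tool from outside, world axes, zero at the start; "wrist_torque": the same for the moment, N m; "gripper_width": finger opening in mm; "grip_force": force on a finger pad.
Only numpy, scipy, OpenCV 4.12 (cv2) and the standard library are available. Lean on these libraries where they do the work, as an engineer would, in place of code of your own. Each camera call takes 0.05 s, during which the arm holds its last target. There are 200 camera calls.

## Working session

There is one attempt and no reset: what is moved stays moved. The work goes in short steps, Python scripts to look and compute and a shell command to move; the robot and the scene stay as the last step left them, time stands still between calls to the robot, and variables do not carry over. Pictures are saved under pics/ and viewed, at most 14 in all, crops included, and the job is handed in when it is done.

```bash
ls; mkdir -p pics
cat > h.py <<'E'
import numpy as np,cv2
from bench import observe,snapshot,sign_off,hold_point_z
from scipy.spatial.transform import Rotation as R
def cam(name):
    o=observe(); s=snapshot(name)
    f=200/np.tan(np.radians(s["vfov"])/2)
    if name=="wrist":
        T=np.eye(4);T[:3,:3]=R.from_quat(o["orientation"]).as_matrix();T[:3,3]=o["tcp_pos"]
        M=T@np.array(s["tool_from_camera"]);p,r=M[:3,3],M[:3,:3]
    else: p,r=np.array(s["xyz"]),np.array(s["rotation"])
    return dict(img=s["img"],f=f,cx=s["cx"],cy=s["cy"],p=p,r=r)
def toplane(c,uv,z):
    uv=np.atleast_2d(np.array(uv,float))
    d=np.c_[(uv[:,0]-c["cx"])/c["f"],(uv[:,1]-c["cy"])/c["f"],np.ones(len(uv))]@c["r"].T
    return c["p"]+d*((z-c["p"][2])/d[:,2])[:,None]
def proj(c,P):
    q=(np.atleast_2d(P)-c["p"])@c["r"]
    return np.c_[c["f"]*q[:,0]/q[:,2]+c["cx"],c["f"]*q[:,1]/q[:,2]+c["cy"]]
E
python3 - <<'E'
from h import *
o=observe();print({k:np.round(v,3) for k,v in o.items()},hold_point_z)
for n in("top","scene"):
    c=cam(n);cv2.imwrite(f"pics/{n}0.png",c["img"]);print(n,c["p"],c["f"],c["cx"],c["cy"],np.round(c["r"],3).tolist())
E
```

```text
pics
{'t': np.float64(0.0), 'joints': array([ 1.072,  0.313,  1.498,  0.   ,  1.331, -0.223]), 'qd': array([-0.   , -0.002, -0.001,  0.001,  0.   ,  0.   ]), 'effort': array([-1.0000e-03, -4.0221e+01, -2.5228e+01,  6.9000e-02,  3.5000e-02,
       -0.0000e+00]), 'tcp_pos': array([142.848, 504.911, 203.694]), 'orientation': array([ 0.137,  0.991, -0.001, -0.   ]), 'force': array([-0.267,  0.226, -0.997]), 'wrist_torque': array([0.003, 0.004, 0.064]), 'grip_force': np.float64(0.0), 'gripper_width': np.float64(88.3)} 18.700000000000003
top [ 373.95199994   15.22624135 1089.52452139] 375.12227407641547 315.16620319076293 192.77766022077748 [-0.7, 0.71, -0.041, 0.058]
scene [1230.67262356  487.71889897  726.48113401] 381.67914173084296 317.05326447913126 199.09608876774084 [0.44, 0.781, -0.39, -0.211]
```

```bash
sed -i 's/np.array(s\["rotation"\])$/R.from_quat(s["rotation"]).as_matrix()/' h.py; grep -n from_quat h.py; python3 -c "
import cv2
cv2.imwrite('pics/top0b.png',cv2.resize(cv2.imread('pics/top0.png'),(800,500),interpolation=cv2.INTER_CUBIC))"
```

```text
8:        T=np.eye(4);T[:3,:3]=R.from_quat(o["orientation"]).as_matrix();T[:3,3]=o["tcp_pos"]
10:    else: p,r=np.array(s["xyz"]),R.from_quat(s["rotation"]).as_matrix()
```

View pics/top0.png

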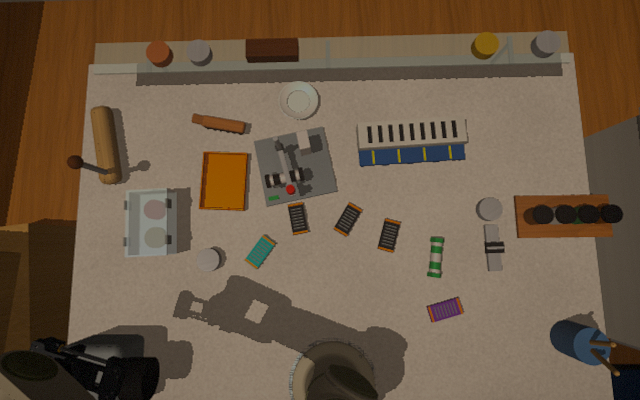

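View pics/scene0.png

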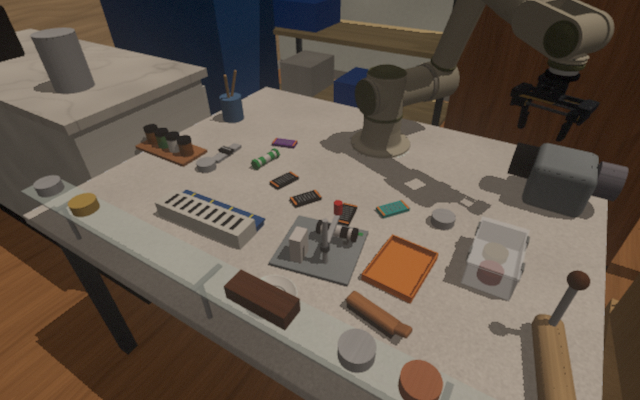

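Run:
```python
from h import *
c=cam("top");im=c["img"]
cv2.imwrite("pics/crop1.png",cv2.resize(im[95:275,185:475],None,fx=2.75,fy=2.75,interpolation=cv2.INTER_CUBIC))
hsv=cv2.cvtColor(im,cv2.COLOR_BGR2HSV)
def comps(name,lo,hi,z,minA=25):
    m=cv2.inRange(hsv,np.array(lo),np.array(hi))
    n,l,s,ce=cv2.connectedComponentsWithStats(m)
    for i in range(1,n):
        if s[i,4]>=minA:
            pts=np.argwhere(l==i)[:,::-1]
            P=toplane(c,pts,z)[:,:2].astype(np.float32)
            r=cv2.minAreaRect(P)
            print(name,ce[i].round(1),s[i,4],"xy",np.round(r[0],1),"size",np.round(r[1],0),"ang",round(r[2],1))
comps("orange",(5,150,80),(18,255,255),10,8)
comps("green",(45,100,40),(75,255,255),17,8)
comps("red",(0,180,80),(3,255,255),106,8)
comps("red2",(176,150,80),(180,255,255),106,8)
comps("yellow",(22,120,100),(33,255,255),21,6)
comps("blue",(100,120,50),(120,255,255),21,60)
```

```text
orange [288.   60.5] 39492 xy [767.6   4.2] size [1904.  739.] ang 88.2
orange [102.  138.1] 977 xy [703.9 680.6] size [201.  50.] ang 11.5
orange [218.6 122.9] 524 xy [744.8 331.6] size [160.  32.] ang 78.8
orange [223.2 180.6] 2519 xy [569.1 310.4] size [135. 173.] ang 87.1
orange [107.4 177.8] 140 xy [581.9 657.2] size [52. 30.] ang 89.0
orange [560.1 217.2] 2304 xy [ 450.8 -661.3] size [120. 262.] ang 0.0
orange [294.9 204.3] 36 xy [494.7  99.7] size [ 7. 41.] ang 9.5
orange [354.5 206.8] 41 xy [484.5 -72.4] size [44.  7.] ang 57.8
orange [392.2 221.2] 41 xy [ 441.5 -178.3] size [42.  8.] ang 73.0
orange [340.4 231.2] 39 xy [415.1 -29.9] size [43.  7.] ang 58.2
orange [299.9 231.8] 38 xy [415.   85.8] size [ 7. 42.] ang 10.5
orange [268.  239.6] 28 xy [393.9 177. ] size [42.  5.] ang 54.3
orange [385.2 248.9] 40 xy [ 363.2 -156.5] size [43.  7.] ang 73.3
orange [250.7 263.3] 23 xy [327.6 226.7] size [41.  4.] ang 54.3
orange [459.4 305.3] 37 xy [ 206.7 -353.8] size [43.  6.] ang 16.6
orange [430.7 313.7] 33 xy [ 185.3 -273.4] size [42.  5.] ang 15.9
orange [613.  344.7] 23 xy [ 1
[... 449 characters left out ...]
6] 51 xy [ 291.2 -285.3] size [36. 10.] ang 78.1
red [289.6 188.8] 53 xy [525.  105.2] size [23. 19.] ang 44.2
yellow [449.9 152.2] 29 xy [ 638.6 -351.6] size [ 6. 36.] ang 86.4
yellow [398.6 155.6] 29 xy [ 632.5 -203.1] size [36.  6.] ang 2.6
yellow [424.1 153.4] 26 xy [ 635.6 -276.6] size [ 6. 33.] ang 87.0
yellow [373. 157.] 29 xy [ 628.1 -129. ] size [ 6. 36.] ang 88.0
blue [457.3 151.6] 166 xy [ 639.3 -373.1] size [42. 34.] ang 3.3
blue [411.1 154.9] 301 xy [ 632.2 -239.5] size [43. 63.] ang 3.1
blue [436.9 153.1] 304 xy [ 636.  -314.1] size [42. 64.] ang 4.2
blue [385.6 156.4] 309 xy [ 628.9 -165.3] size [42. 64.] ang 2.2
blue [365.1 157.8] 167 xy [ 626.1 -106.1] size [42. 34.] ang 3.9
```

View pics/crop1.png

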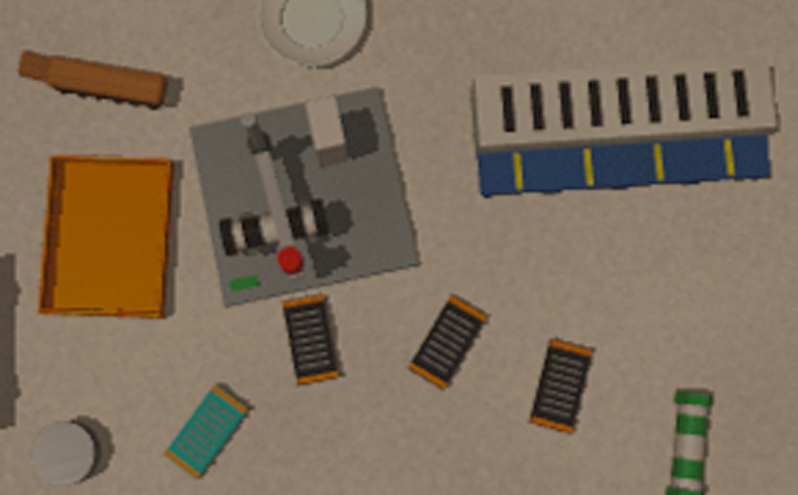

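The crop shows three black plates at top-image pixels (298,218), (347,218) and (389,235). These fit the description: black, grey ribs, orange ends. The turquoise plate (260,251) and the purple one (445,309) are look-alikes and stay put. The fresh cartridge is at (435,257). The knob is at (290,189), on the bar across the spent cartridge.

Next I'll check how the gripper body is oriented against the post, and measure the dock.

Run:
```python
from h import *
s=cam("scene");t=cam("top")
a=cv2.resize(s["img"][40:150,480:640],(480,330),interpolation=cv2.INTER_CUBIC)
b=cv2.resize(s["img"][200:290,260:380],(480,360),interpolation=cv2.INTER_CUBIC)
cv2.imwrite("pics/grip.png",np.vstack([a,b]))
# body extents test: project points on the tool y axis at 64mm/120mm behind TCP
o=observe();M=R.from_quat(o["orientation"]).as_matrix()
for z in(0,-64,-120):
  for ax,L in((1,93.5),(1,-93.5),(0,93.5),(0,-93.5),(1,61),(1,-61)):
    print(z,ax,L,((proj(s,np.array(o["tcp_pos"])+M[:,2]*z+M[:,ax]*L)-[480,40])*3).round(0))
# dock base plate outline at z=10
hsv=cv2.cvtColor(t["img"],cv2.COLOR_BGR2HSV)
print(hsv[165,262],hsv[190,325],hsv[210,240])
m=cv2.inRange(hsv,np.array((0,0,60)),np.array((180,30,130)))*0
lab=cv2.cvtColor(t["img"],cv2.COLOR_BGR2LAB).astype(int)
print(lab[165,262],lab[190,325],lab[210,240])
m=((lab[...,2]<132)).astype(np.uint8)*255
m[:120]=0;m[215:]=0;m[:,:245]=0;m[:,345:]=0
n,l,st,ce=cv2.connectedComponentsWithStats(m);i=1+np.argmax(st[1:,4])
P=toplane(t,np.argwhere(l==i)[:,::-1],10)[:,:2].astype(np.float32)
print(st[i],cv2.minAreaRect(P))
```

```text
0 1 93.5 [[273. 352.]]
0 1 -93.5 [[ 64. 279.]]
0 0 93.5 [[205. 280.]]
0 0 -93.5 [[116. 351.]]
0 1 61 [[233. 338.]]
0 1 -61 [[ 97. 291.]]
-64 1 93.5 [[303. 286.]]
-64 1 -93.5 [[ 83. 217.]]
-64 0 93.5 [[230. 217.]]
-64 0 -93.5 [[140. 285.]]
-64 1 61 [[261. 273.]]
-64 1 -61 [[118. 228.]]
-120 1 93.5 [[332. 223.]]
-120 1 -93.5 [[102. 158.]]
-120 0 93.5 [[253. 159.]]
-120 0 -93.5 [[162. 222.]]
-120 1 61 [[288. 211.]]
-120 1 -61 [[138. 168.]]
[18 35 96] [18 32 95] [ 16 175 115]
[ 99 128 133] [ 98 128 133] [ 92 140 158]
[298 168   6   6  14] ((595.9752197265625, 84.57366180419922), (15.796772956848145, 11.413299560546875), 32.58979034423828)
```

View pics/grip.png

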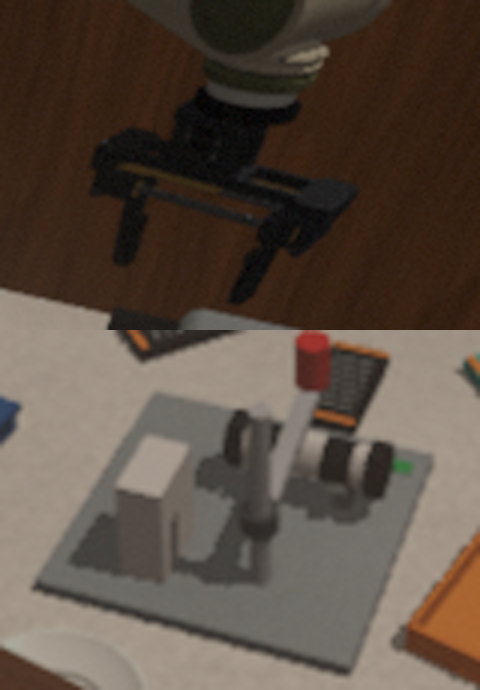

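Run:
```python
from h import *
for n in("scene","wrist"):
    s=snapshot(n);print(n,{k:(v if k!="img" else v.shape) for k,v in s.items()})
s=cam("scene");im=s["img"]
hsv=cv2.cvtColor(im,cv2.COLOR_BGR2HSV)
for nm,lo,hi in(("orange",(5,150,80),(18,255,255)),("yellow",(22,120,60),(33,255,255)),("green",(45,100,40),(75,255,255)),("red",(0,180,80),(4,255,255))):
    n,l,st,ce=cv2.connectedComponentsWithStats(cv2.inRange(hsv,np.array(lo),np.array(hi)))
    print(nm,[(ce[i].round(0).tolist(),int(st[i,4])) for i in range(1,n) if 10<st[i,4]<4000])
P=[[494.7,99.7,12],[415,86,12],[484.5,-72.4,12],[415,-30,12],[441.5,-178,12],[363,-156.5,12],[569,310,15],[388,-299,17],[291,-285,17],[525,105,95],[207,-354,12],[328,227,12]]
print(proj(s,P).round(0).tolist())
w=cam("wrist");cv2.imwrite("pics/w0.png",w["img"])
```

```text
scene {'img': (400, 640, 3), 'vfov': 55.30910750947907, 'cx': 317.05326447913126, 'cy': 199.09608876774084, 'xyz': array([1230.67262356,  487.71889897,  726.48113401]), 'rotation': array([ 0.43987209,  0.78120796, -0.38973599, -0.21055289])}
wrist {'img': (400, 640, 3), 'vfov': 62.88293750096878, 'cx': 318.91133075421067, 'cy': 203.46564819810334, 'tool_from_camera': array([[-3.00892256e-04, -9.46106331e-01, -3.23856017e-01,
         8.46134266e+01],
       [ 9.99999794e-01, -1.00910051e-04, -6.34295936e-04,
        -1.62595260e-01],
       [ 5.67431074e-04, -3.23856141e-01,  9.46106166e-01,
        -1.80664020e+02],
       [ 0.00000000e+00,  0.00000000e+00,  0.00000000e+00,
         1.00000000e+00]])}
orange [([274.0, 184.0], 18), ([317.0, 193.0], 16), ([293.0, 201.0], 23), ([350.0, 205.0], 14), ([381.0, 211.0], 11), ([630.0, 250.0], 764), ([344.0, 221.0], 23), ([400.0, 268.0], 2956), ([618.0, 285.0], 321)]
yellow []
green [([276.0, 151.0], 11), ([271.0, 154.0], 15), ([262.0, 159.0], 17), ([256.0, 162.0], 17)]
red []
[[340.0, 221.0], [349.0, 205.0], [292.0, 200.0], [316.0, 193.0], [273.0, 183.0], [292.0, 174.0], [399.0, 265.0], [254.0, 164.0], [274.0, 153.0], [337.0, 204.0], [273.0, 140.0], [404.0, 204.0]]
```

View pics/w0.png

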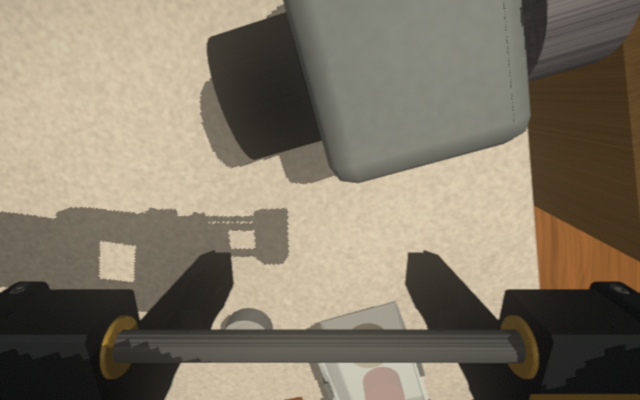

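The wrist view shows both fingertips near (232,255) and (408,255), above the clear box. The long side of the body lies along the closing line, so the post could foul a grasp across dock x. Next come the dock numbers and a first approach towards the plates.

```bash
python3 - <<'E'
from h import *
t=cam("top")
k=np.array([[190,127],[378,88],[418,266],[226,306]])/2.75+[185,95]
P=toplane(t,k,10)[:,:2];print(P.round(0),np.linalg.norm(np.diff(P[[0,1,2,3,0]],axis=0),axis=1).round(0),P.mean(0))
d=np.degrees
for a,b in((3,0),(2,1)): v=P[b]-P[a];print("yaw",d(np.arctan2(v[1],v[0])))
for a,b in((1,0),(2,3)): v=P[b]-P[a];print("yaw",d(np.arctan2(-v[0],v[1])))
q=lambda u,v,z:toplane(t,[u/2.75+185,v/2.75+95],z)[0].round(0)
print("knob top",q(290,259,106),"post top",q(248,120,150),"caps",q(229,236,58),q(316,218,58),"perch top corners",q(306,101,85),q(336,97,85),q(345,148,85),q(316,155,85))
E
python3 -m handwheel '[[[1,0.25,-0.25,0.1,0],[1,0.5,-0.5,0.1,0],[1,0.75,-0.75,0.1,0],[1,1,-1,0.1,0],[1,1,-1,0.1,0]]]'
python3 -m handwheel '[[[1,0,-0.25,0,0],[1,0,-0.5,0,0],[1,0,-0.75,0,0],[1,0,-1,0,0],[1,0,-1,0,0]]]'
```

```text
[[686. 221.]
 [725.  16.]
 [529. -23.]
 [490. 181.]] [208. 199. 207. 200.] [607.52500872  98.70119539]
yaw 11.595016990605941
yaw 11.324805982020857
yaw 10.923338887051207
yaw 10.934524292184433
knob top [524. 104. 106.] post top [651. 139. 150.] caps [557. 170.  58.] [574.  82.  58.] perch top corners [689.  89.  85.] [692.  59.  85.] [639.  50.  85.] [632.  79.  85.]
t: 1.0
tcp_pos: [319.4, 328.3, 224.1]
orientation: [0.137, 0.991, 0.0, 0.0]
force: [0.3, 0.7, -0.9]
gripper_width: 88.2
grip_force: 0.0
t: 1.5
tcp_pos: [318.9, 125.3, 224.0]
orientation: [0.142, 0.99, -0.0, 0.001]
force: [0.3, 0.8, 0.2]
gripper_width: 88.0
grip_force: 0.0
```

```bash
python3 -m handwheel '[[[0.4,0.1,-0.25,0,0],[0.4,0.15,-0.5,0,0],[0.4,0.2,-0.75,-0.1,0],[0.4,0.25,-1,-0.2,0],[0.4,0.25,-1,-0.3,0]]]'
python3 -m handwheel '[[[0.4,0,-0.25,0,0],[0.4,0,-0.42,0,0],[0.4,0,-0.42,0,0],[0.4,0,-0.42,0,0]]]'
python3 - <<'E'
from h import *
w=cam("wrist");cv2.imwrite("pics/w1.png",w["img"]);o=observe();print(o["tcp_pos"])
hsv=cv2.cvtColor(w["img"],cv2.COLOR_BGR2HSV)
n,l,st,ce=cv2.connectedComponentsWithStats(cv2.inRange(hsv,np.array((5,150,80)),np.array((18,255,255))))
for i in range(1,n):
    if st[i,4]>60:
        P=toplane(w,np.argwhere(l==i)[:,::-1],12)[:,:2].astype(np.float32);r=cv2.minAreaRect(P)
        print(ce[i].round(0),st[i,4],np.round(r[0],1),np.round(r[1],1),round(r[2],1))
E
```

```text
t: 2.0
tcp_pos: [369.5, -73.3, 163.7]
orientation: [0.139, 0.99, -0.001, 0.001]
force: [0.2, 0.6, -0.6]
gripper_width: 61.8
grip_force: 0.0
t: 2.4
tcp_pos: [368.5, -153.8, 163.6]
orientation: [0.138, 0.99, 0.0, -0.0]
force: [0.2, 0.4, -0.1]
gripper_width: 61.4
grip_force: 0.0
[ 368.46795446 -153.26563219  163.72402238]
[136.  22.] 310 [ 184.6 -273.1] [42.9  5.8] 15.6
[70. 72.] 271 [ 206.4 -352.3] [43.6  5.1] 15.6
[557. 157.] 341 [414.4  86.1] [ 8.1 44.4] 10.2
[316. 173.] 264 [ 363.2 -155.2] [42.8  7.4] 72.0
[445. 187.] 261 [414.8 -28.7] [43.8  6.9] 58.5
[574. 223.] 274 [494.9 100.5] [ 7.9 44.7] 10.1
[317. 244.] 186 [ 441.8 -177.8] [41.5  4.9] 74.1
[417. 253.] 200 [484.3 -71.9] [43.3  6.8] 59.0
[  8. 284.] 132 [ 391.2 -538.3] [ 9.5 36.8] 12.0
```

View pics/w1.png

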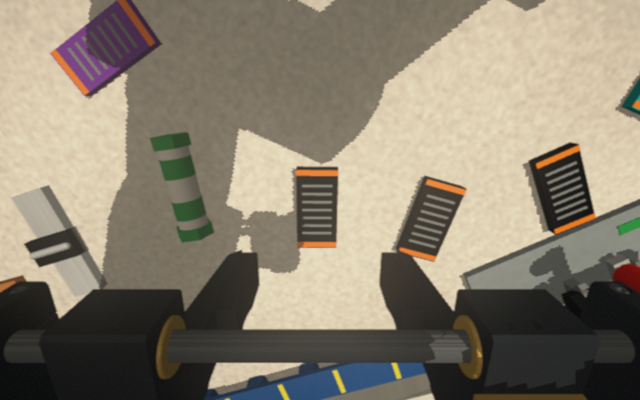

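The wrist view agrees with the top view within 1 mm. Plate C is straight below, with its strips at (316,173) and (317,244).

```bash
python3 -m handwheel '[[[0.4,0.035,-0.028,-0.25,0],[0.4,0.035,-0.028,-0.5,0],[0.4,0.035,-0.028,-0.69,0],[0.4,0.035,-0.028,-0.69,0]]]'
python3 -m handwheel '[[[0.4,0,0,-0.05,0],[0.4,0,0,-0.085,0],[0.4,0,0,-0.1,0],[0.4,0,0,-0.1,0]]]'
python3 -m handwheel '[[[-0.2,0,0,0,0],[-0.2,0,0,0,0],[-0.2,0,0,0,0],[-0.2,0,0,0,0],[-0.2,0,0,0,0]]]'
python3 -m handwheel '[[[-0.2,0,0,0,0],[-0.2,0,0,0,0]]]'
```

```text
t: 2.85
tcp_pos: [373.3, -156.7, 22.8]
orientation: [0.137, 0.991, 0.002, -0.004]
force: [-0.5, -0.2, 0.1]
gripper_width: 62.0
grip_force: 0.0
t: 3.25
tcp_pos: [375.7, -159.9, 6.3]
orientation: [0.137, 0.991, -0.0, 0.0]
force: [0.6, -0.2, 0.9]
gripper_width: 61.6
grip_force: 0.0
t: 3.75
tcp_pos: [375.3, -159.8, 5.9]
orientation: [0.137, 0.991, -0.0, 0.0]
force: [-0.1, 0.3, -0.4]
gripper_width: 35.6
grip_force: 0.0
t: 3.95
tcp_pos: [375.3, -159.8, 5.8]
orientation: [0.137, 0.991, 0.0, -0.0]
force: [-0.6, -0.7, 0.1]
gripper_width: 35.2
grip_force: 0.0
```

The fingers passed over the plate without touching it. I'll look.

Run:
```python
from h import *
w=cam("wrist");cv2.imwrite("pics/w2.png",w["img"])
o=observe();M=R.from_quat(o["orientation"]).as_matrix()
for z in(0,-18.7,-30):print(z,proj(w,[np.array(o["tcp_pos"])+M@[0,y,z] for y in(-17.6,17.6)]).round(0).tolist())
```

```text
0 [[290.0, 239.0], [348.0, 239.0]]
-18.7 [[287.0, 253.0], [351.0, 253.0]]
-30 [[286.0, 264.0], [353.0, 264.0]]
```

View pics/w2.png

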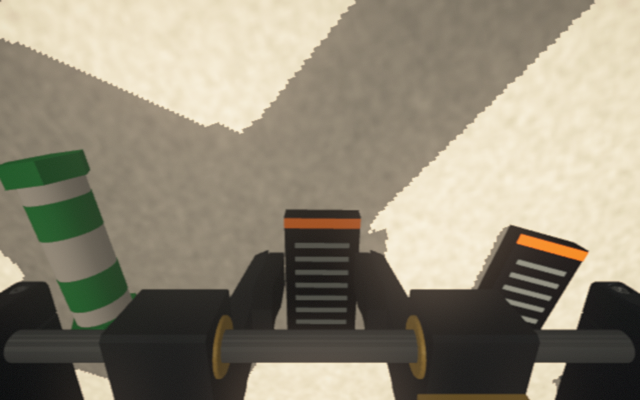

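```bash
python3 -m handwheel '[[[0.4,0,0,0,0],[0.4,0,0,0,0],[0.4,0,0,0,0]]]'
python3 -m handwheel '[[[0.4,0,0,-0.02,0],[0.4,0,0,-0.03,0],[0.4,0,0,-0.03,0]]]'
python3 -m handwheel '[[[0.4,0,0,-0.02,0],[0.4,0,0,-0.03,0],[0.4,0,0,-0.03,0]]]'
```

```text
t: 4.3
tcp_pos: [375.3, -159.8, 5.8]
orientation: [0.137, 0.991, 0.0, -0.0]
force: [-0.0, 0.2, -0.3]
gripper_width: 56.9
grip_force: 0.0
t: 4.6
tcp_pos: [375.1, -159.6, -0.6]
orientation: [0.137, 0.991, 0.0, -0.0]
force: [0.0, 0.5, -0.6]
gripper_width: 61.9
grip_force: 0.0
t: 4.9
tcp_pos: [375.2, -159.6, -6.5]
orientation: [0.137, 0.991, 0.0, -0.0]
force: [-0.6, -0.2, 0.2]
gripper_width: 61.6
grip_force: 0.0
```

There's no contact at TCP z = -6.5, so the real fingertips end short of the stated TCP. I'll find the offset by a gentle touch.

```bash
python3 -m handwheel '[[[0.4,0,0,-0.02,0],[0.4,0,0,-0.04,0],[0.4,0,0,-0.04,0]]]'
python3 -m handwheel '[[[0.4,0,0,-0.02,0],[0.4,0,0,-0.02,0]]]'
python3 -m handwheel '[[[0.4,0,0,-0.02,0],[0.4,0,0,-0.02,0]]]'
python3 -m handwheel '[[[0.4,0,0,-0.01,0],[0.4,0,0,-0.01,0]]]'
```

```text
t: 5.2
tcp_pos: [375.1, -159.6, -14.7]
orientation: [0.138, 0.991, 0.0, -0.0]
force: [-0.2, -0.5, 1.0]
gripper_width: 61.9
grip_force: 0.0
t: 5.4
tcp_pos: [375.2, -159.7, -18.6]
orientation: [0.137, 0.991, 0.0, -0.0]
force: [0.4, -0.1, 0.3]
gripper_width: 61.7
grip_force: 0.0
t: 5.6
tcp_pos: [375.1, -159.6, -22.6]
orientation: [0.137, 0.991, 0.0, -0.0]
force: [0.0, 0.1, 0.2]
gripper_width: 61.6
grip_force: 0.0
t: 5.8
tcp_pos: [375.2, -159.7, -24.4]
orientation: [0.137, 0.991, 0.0, -0.0]
force: [-0.3, -0.5, 0.5]
gripper_width: 61.9
grip_force: 0.0
```

```bash
python3 -m handwheel '[[[-0.2,0,0,0,0],[-0.2,0,0,0,0],[-0.2,0,0,0,0],[-0.2,0,0,0,0],[-0.2,0,0,0,0]]]'
```

```text
t: 6.3
tcp_pos: [375.3, -159.8, -24.2]
orientation: [0.137, 0.991, -0.0, 0.0]
force: [-0.0, 0.9, 0.5]
gripper_width: 42.6
grip_force: 30.0
```

```bash
python3 -m handwheel '[[[0.3,0,0,0,0],[0.3,0,0,0,0],[0.3,0,0,-0.01,0],[0.3,0,0,-0.01,0]]]'
python3 -m handwheel '[[[0.3,0,0,-0.01,0],[0.3,0,0,-0.01,0]]]'
python3 -m handwheel '[[[0.3,0,0,-0.01,0],[0.3,0,0,-0.01,0]]]'
python3 -m handwheel '[[[0.3,0,0,-0.01,0],[0.3,0,0,-0.01,0]]]'
```

```text
t: 6.7
tcp_pos: [375.2, -159.7, -26.4]
orientation: [0.137, 0.991, 0.0, -0.0]
force: [-0.8, 1.0, -0.4]
gripper_width: 57.0
grip_force: 0.0
t: 6.9
tcp_pos: [375.2, -159.7, -28.4]
orientation: [0.137, 0.991, 0.0, -0.0]
force: [-0.0, 1.1, -0.8]
gripper_width: 57.5
grip_force: 0.0
t: 7.1
tcp_pos: [375.2, -159.7, -30.4]
orientation: [0.137, 0.991, 0.0, -0.0]
force: [0.1, 0.2, -0.6]
gripper_width: 57.3
grip_force: 0.0
t: 7.3
tcp_pos: [375.2, -159.7, -32.4]
orientation: [0.137, 0.991, 0.0, -0.0]
force: [0.0, -0.2, -0.3]
gripper_width: 57.4
grip_force: 0.0
```

```bash
python3 -m handwheel '[[[-0.2,0,0,0.01,0],[-0.2,0,0,0.01,0],[-0.2,0,0,0.01,0],[-0.2,0,0,0.01,0],[-0.2,0,0,0.01,0]]]'
python3 -m handwheel '[[[-0.2,0,0,0.08,0],[-0.2,0.2,-0.2,0.1,0.05],[-0.2,0.4,-0.4,0.1,0.1],[-0.2,0.735,-0.61,0.1,0.157],[-0.2,0.735,-0.61,0.1,0.157]]]'
python3 -m handwheel '[[[-0.2,0,0,0,0],[-0.2,0,0,0,0]]]'
python3 - <<'E'
from h import *
w=cam("wrist");cv2.imwrite("pics/w3.png",w["img"]);o=observe();print(o["tcp_pos"],o["orientation"])
hsv=cv2.cvtColor(w["img"],cv2.COLOR_BGR2HSV)
for nm,lo,hi,z,a in(("or",(5,150,80),(18,255,255),12+19,40),("ye",(22,110,80),(33,255,255),21,20),("gr",(45,100,40),(75,255,255),17,40)):
  n,l,st,ce=cv2.connectedComponentsWithStats(cv2.inRange(hsv,np.array(lo),np.array(hi)))
  for i in range(1,n):
    if st[i,4]>a:
        P=toplane(w,np.argwhere(l==i)[:,::-1],z)[:,:2].astype(np.float32);r=cv2.minAreaRect(P)
        print(nm,ce[i].round(0),st[i,4],np.round(r[0],1),np.round(r[1],1),round(r[2],1))
E
```

```text
t: 7.8
tcp_pos: [375.5, -159.9, -30.0]
orientation: [0.137, 0.991, -0.0, 0.0]
force: [-0.3, 1.0, 5.1]
gripper_width: 43.4
grip_force: 30.0
t: 8.3
tcp_pos: [523.9, -283.3, -10.4]
orientation: [-0.028, 1.0, -0.0, 0.0]
force: [-0.8, 0.1, 0.2]
gripper_width: 43.6
grip_force: 30.0
t: 8.5
tcp_pos: [521.9, -281.4, -11.2]
orientation: [-0.027, 1.0, 0.001, -0.001]
force: [-0.8, 1.2, 0.1]
gripper_width: 43.3
grip_force: 30.0
[ 521.40997137 -281.00364764  -10.95715033] [-2.65446985e-02  9.99647057e-01  6.85595165e-04 -8.18793157e-04]
or [319. 252.] 1223 [ 509.2 -282.6] [ 6.8 44.1] 3.0
or [320. 385.] 821 [ 590.5 -277.5] [ 7.2 44.4] 3.0
```

View pics/w3.png

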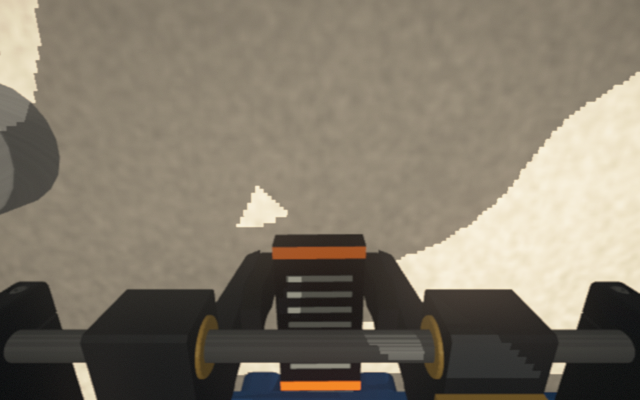

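The plate is held level, with its strips at (319,252) and (320,385), and is lined up with slot 1.

```bash
python3 -m handwheel '[[[-0.2,0,0,-0.05,0],[-0.2,0,0,-0.092,0],[-0.2,0,0,-0.092,0]]]'
python3 -m handwheel '[[[-0.2,0.05,0.0025,0,0],[-0.2,0.1,0.005,0,0],[-0.2,0.15,0.0075,0,0],[-0.2,0.2,0.01,0,0],[-0.2,0.2,0.01,0,0]]]'
python3 -m handwheel '[[[-0.2,0.03,0.0015,0,0],[-0.2,0.06,0.003,0,0],[-0.2,0.06,0.003,0,0]]]'
```

```text
t: 8.85
tcp_pos: [521.6, -281.2, -29.7]
orientation: [-0.026, 1.0, 0.001, -0.001]
force: [-0.4, 0.7, -0.5]
gripper_width: 43.7
grip_force: 30.0
t: 9.35
tcp_pos: [563.7, -279.5, -28.6]
orientation: [-0.027, 1.0, -0.0, 0.0]
force: [-0.7, -0.5, -1.1]
gripper_width: 43.0
grip_force: 30.0
t: 9.65
tcp_pos: [574.9, -279.2, -28.6]
orientation: [-0.027, 1.0, -0.0, 0.0]
force: [-0.1, -0.1, -1.5]
gripper_width: 43.7
grip_force: 30.0
```

```bash
python3 -m handwheel '[[[-0.2,0.02,0.001,0,0],[-0.2,0.04,0.002,0,0],[-0.2,0.04,0.002,0,0]]]'
python3 -m handwheel '[[[-0.2,0.01,0.0005,0,0],[-0.2,0.01,0.0005,0,0]]]'
python3 -m handwheel '[[[-0.2,0.01,0.0005,0,0],[-0.2,0.01,0.0005,0,0]]]'
python3 -m handwheel '[[[-0.2,0.01,0.0005,0,0],[-0.2,0.01,0.0005,0,0]]]'
```

```text
t: 9.95
tcp_pos: [582.7, -278.8, -28.6]
orientation: [-0.027, 1.0, -0.0, 0.0]
force: [-0.4, -0.1, -0.1]
gripper_width: 43.6
grip_force: 30.0
t: 10.15
tcp_pos: [584.4, -278.6, -28.6]
orientation: [-0.027, 1.0, 0.0, 0.0]
force: [0.5, 0.8, -0.7]
gripper_width: 43.8
grip_force: 30.0
t: 10.35
tcp_pos: [584.6, -278.5, -29.2]
orientation: [-0.026, 1.0, 0.001, -0.002]
force: [-8.0, -0.4, 1.9]
gripper_width: 43.4
grip_force: 30.0
t: 10.55
tcp_pos: [584.6, -278.1, -29.8]
orientation: [-0.026, 1.0, 0.002, -0.005]
force: [-17.2, -0.5, 3.1]
gripper_width: 43.4
grip_force: 30.0
```

Contact came with the plate centre at x = 612.7, which matches the mouth, so plate C is home. Next is plate B.

```bash
python3 -m handwheel '[[[0.25,-0.005,0,0,0],[0.25,-0.005,0,0,0],[0.25,-0.005,0,0.05,0],[0.25,-0.1,0,0.3,0],[0.25,-0.1,0,0.6,0]]]'
python3 -m handwheel '[[[0.4,-0.15,0.2,0,-0.06],[0.4,-0.3,0.4,0,-0.12],[0.4,-0.45,0.6,0,-0.19],[0.4,-0.6,0.8,0,-0.24],[0.4,-0.69,1,0,-0.29]]]'
python3 -m handwheel '[[[0.4,0,0.2,0,0],[0.4,0,0.21,0,0],[0.4,0,0.21,0,0]]]'
cat > look.py <<'E'
from h import *
def blobs(c,z,cols=("or","ye","gr"),ref=None):
  hsv=cv2.cvtColor(c["img"],cv2.COLOR_BGR2HSV)
  D=dict(ore=0,ye=((22,110,80),(33,255,255),20),gr=((45,100,40),(75,255,255),20),rd=((0,170,60),(4,255,255),20));D["or"]=((5,150,80),(18,255,255),30)
  for nm in cols:
    lo,hi,a=D[nm]
    n,l,st,ce=cv2.connectedComponentsWithStats(cv2.inRange(hsv,np.array(lo),np.array(hi)))
    for i in range(1,n):
      if a<st[i,4]<8000:
        r=cv2.minAreaRect(toplane(c,np.argwhere(l==i)[:,::-1],z)[:,:2].astype(np.float32))
        print(nm,ce[i].round(0),st[i,4],np.round(r[0],1),np.round(r[1],1),round(r[2],1))
def state():
  o=observe();q=o["orientation"];print("tcp",np.round(o["tcp_pos"],1),"yaw",round(-2*np.degrees(np.arctan2(q[0]*np.sign(q[1]),abs(q[1]))),2),"w",round(o["gripper_width"],1),"F",np.round(o["force"],1),"t",o["t"])
E
python3 -c "
from look import *
state();c=cam('wrist');blobs(c,12,('or',));c=cam('top');print('top');blobs(c,12,('or','gr'))"|grep -v -- '-6[0-9][0-9]'
```

```text
t: 11.05
tcp_pos: [567.1, -278.0, 79.0]
orientation: [-0.026, 1.0, 0.001, -0.001]
force: [1.9, -0.3, 0.5]
gripper_width: 55.0
grip_force: 0.0
t: 11.55
tcp_pos: [429.0, -77.0, 78.9]
orientation: [0.276, 0.961, -0.0, 0.001]
force: [0.3, 0.6, -0.3]
gripper_width: 61.8
grip_force: 0.0
t: 11.85
tcp_pos: [431.2, -36.3, 79.0]
orientation: [0.273, 0.962, -0.0, 0.001]
force: [-0.8, -0.5, 0.3]
gripper_width: 61.5
grip_force: 0.0
tcp [431.2 -36.3  79. ] yaw -31.64 w 61.5 F [-0.8 -0.5  0.3] t 11.85
or [590.   1.] 46 [403.9 187.8] [16.   1.1] 58.3
or [452.  99.] 611 [414.4  86.2] [ 6.9 44. ] 10.1
or [512. 181.] 493 [495.  100.7] [ 7.4 44.1] 10.0
or [316. 181.] 446 [415.  -28.8] [43.1  5.7] 58.3
or [317. 274.] 298 [484.8 -72.1] [42.5  4.9] 58.4
top
or [102. 138.] 980 [701.5 678.9] [204.8  50.2] 11.6
or [219. 123.] 527 [743.7 330.7] [159.9  32.5] 79.1
or [223. 181.] 2546 [568.7 309.9] [134.7 172.2] 87.1
or [108. 178.] 142 [580.8 655.1] [29.9 50.9] 3.8
or [426. 176.] 43 [ 571.8 -280. ] [ 7.9 43.4] 4.8
or [295. 204.] 36 [494.5  99.6] [ 6.8 41.4] 9.5
or [300. 232.] 39 [415.   85.7] [ 6.7 41.5] 10.5
or [459. 305.] 37 [ 207.  -353.1] [42.4  6. ] 16.6
or [431. 314.] 32 [ 184.4 -273.2] [39.9  5.2] 15.9
or [ 15. 374.] 196 [ 33.1 878.4] [18.4 87.5] 14.5
or [  4. 394.] 112 [-16.5 900.9] [32.6 28.4] 89.8
gr [273. 198.] 37 [515.1 162.6] [10.7 27.4] 13.2
gr [437. 240.] 54 [ 386.5 -300.9] [36.6 11.2] 89.2
gr [436. 249.] 73 [ 360.3 -297.9] [28.  19.1] 86.6
gr [435. 265.] 75 [ 316.5 -291.1] [30.8 18. ] 81.2
gr [434. 275.] 50 [ 290.6 -286.8] [35.8 10.8] 78.1
```

```bash
python3 -m handwheel '[[[0.35,-0.026,0.003,-0.2,0],[0.35,-0.026,0.003,-0.4,0],[0.35,-0.026,0.003,-0.5,0],[0.35,-0.026,0.003,-0.545,0],[0.35,-0.026,0.003,-0.545,0]]]'
python3 -m handwheel '[[[-0.2,0,0,0,0],[-0.2,0,0,0,0],[-0.2,0,0,0,0],[-0.2,0,0,0,0],[-0.2,0,0,0,0]]]'
```

```text
t: 12.45
tcp_pos: [425.3, -36.6, -31.4]
orientation: [0.274, 0.962, 0.0, -0.001]
force: [-1.1, -0.2, 0.4]
gripper_width: 59.5
grip_force: 0.0
t: 12.95
tcp_pos: [426.2, -36.3, -29.9]
orientation: [0.274, 0.962, -0.0, 0.001]
force: [-1.1, -1.8, 6.9]
gripper_width: 43.5
grip_force: 30.0
```

```bash
python3 -m handwheel '[[[-0.2,0,0,0.1,0.03],[-0.2,0.1,-0.2,0.1,0.1],[-0.2,0.2,-0.4,0.1,0.17],[-0.2,0.35,-0.6,0.1,0.24],[-0.2,0.46,-0.8,0.1,0.288]]]'
python3 -m handwheel '[[[-0.2,0,-0.055,0,0],[-0.2,0,-0.055,0,0],[-0.2,0,-0.055,0,0]]]'
python3 -c "
from look import *
state();c=cam('wrist');blobs(c,32,('or',))"
```

```text
t: 13.45
tcp_pos: [518.7, -197.7, -10.3]
orientation: [-0.027, 1.0, -0.0, 0.001]
force: [0.4, 0.9, 0.3]
gripper_width: 43.5
grip_force: 30.0
t: 13.75
tcp_pos: [516.6, -205.7, -11.0]
orientation: [-0.024, 1.0, 0.0, -0.001]
force: [-0.7, -0.2, -0.2]
gripper_width: 43.5
grip_force: 30.0
tcp [ 516.6 -205.7  -11. ] yaw 2.77 w 43.5 F [-0.7 -0.2 -0.2] t 13.75
or [318. 251.] 1222 [ 502.9 -206.9] [ 6.8 43.8] 2.7
or [320. 384.] 790 [ 583.4 -202.2] [ 7.  43.8] 4.1
```

```bash
python3 -m handwheel '[[[-0.2,0,-0.01,-0.05,0],[-0.2,0,-0.01,-0.09,0],[-0.2,0,-0.01,-0.09,0]]]'
python3 -m handwheel '[[[-0.2,0.05,0.0025,0,0],[-0.2,0.1,0.005,0,0],[-0.2,0.15,0.0075,0,0],[-0.2,0.2,0.01,0,0],[-0.2,0.2,0.01,0,0]]]'
python3 -m handwheel '[[[-0.2,0.03,0.0015,0,0],[-0.2,0.06,0.003,0,0],[-0.2,0.085,0.004,0,0],[-0.2,0.085,0.004,0,0]]]'
python3 -m handwheel '[[[-0.2,0.01,0.0005,0,0],[-0.2,0.02,0.001,0,0],[-0.2,0.02,0.001,0,0]]]'
```

```text
t: 14.1
tcp_pos: [517.1, -208.2, -29.8]
orientation: [-0.025, 1.0, 0.0, -0.0]
force: [-0.6, -0.4, -0.2]
gripper_width: 43.9
grip_force: 30.0
t: 14.6
tcp_pos: [558.8, -206.7, -29.0]
orientation: [-0.025, 1.0, -0.0, 0.0]
force: [1.1, -0.2, -0.9]
gripper_width: 43.7
grip_force: 30.0
t: 15.0
tcp_pos: [574.9, -206.1, -28.9]
orientation: [-0.025, 1.0, -0.0, 0.0]
force: [-0.7, 0.7, 0.0]
gripper_width: 43.2
grip_force: 30.0
t: 15.3
tcp_pos: [578.5, -205.9, -28.9]
orientation: [-0.024, 1.0, -0.0, 0.0]
force: [0.1, 0.3, -1.1]
gripper_width: 43.4
grip_force: 30.0
```

```bash
python3 -m handwheel '[[[-0.2,0.01,0.0005,0,0],[-0.2,0.02,0.001,0,0],[-0.2,0.02,0.001,0,0]]]'
python3 -m handwheel '[[[-0.2,0.01,0.0005,0,0],[-0.2,0.01,0.0005,0,0]]]'
python3 -m handwheel '[[[-0.2,0.01,0.0005,0,0],[-0.2,0.01,0.0005,0,0]]]'
```

```text
t: 15.6
tcp_pos: [581.7, -205.6, -29.2]
orientation: [-0.024, 1.0, 0.0, -0.001]
force: [-4.2, -0.4, -0.4]
gripper_width: 43.5
grip_force: 30.0
t: 15.8
tcp_pos: [581.6, -205.3, -29.9]
orientation: [-0.024, 1.0, 0.001, -0.003]
force: [-14.5, -0.9, 1.3]
gripper_width: 43.5
grip_force: 30.0
t: 16.0
tcp_pos: [581.8, -205.1, -30.1]
orientation: [-0.025, 1.0, 0.002, -0.006]
force: [-23.9, -2.3, 6.6]
gripper_width: 43.5
grip_force: 30.0
```

```bash
python3 -m handwheel '[[[0.25,-0.01,0,0,0],[0.25,-0.01,0,0,0],[0.25,-0.01,0,0.05,0],[0.25,-0.1,0,0.3,0],[0.25,-0.1,0,0.6,0]]]'
python3 -m handwheel '[[[0.4,-0.12,0.25,0,0.02],[0.4,-0.24,0.5,0,0.04],[0.4,-0.36,0.75,0,0.061],[0.4,-0.5,1,0,0.061],[0.4,-0.6,1,0,0.061]]]'
python3 -m handwheel '[[[0.4,-0.07,0.25,0,0],[0.4,-0.07,0.45,0,0],[0.4,-0.07,0.465,0,0],[0.4,-0.07,0.465,0,0]]]'
python3 -c "
from look import *
state();c=cam('wrist');blobs(c,12,('or',));cv2.imwrite('pics/w4.png',c['img'])"
```

```text
t: 16.5
tcp_pos: [565.2, -205.0, 79.1]
orientation: [-0.024, 1.0, 0.001, -0.001]
force: [0.5, -0.3, 0.7]
gripper_width: 55.1
grip_force: 0.0
t: 17.0
tcp_pos: [446.2, -2.9, 79.1]
orientation: [-0.089, 0.996, -0.0, 0.001]
force: [0.6, -1.1, -0.1]
gripper_width: 62.0
grip_force: 0.0
t: 17.4
tcp_pos: [433.1, 88.1, 78.9]
orientation: [-0.089, 0.996, -0.0, 0.001]
force: [0.2, -0.2, 0.1]
gripper_width: 61.3
grip_force: 0.0
tcp [433.1  88.1  78.9] yaw 10.25 w 61.3 F [ 0.2 -0.2  0.1] t 17.4
or [535.  99.] 469 [327.6 227.2] [43.7  5.3] 53.3
or [442. 175.] 353 [393.6 178.2] [43.4  5. ] 53.4
or [323. 180.] 406 [414.3  86.4] [ 5.6 43. ] 10.2
or [322. 272.] 355 [494.9 101.1] [ 6.9 42.4] 10.3
or [502. 285.] 318 [476.9 264.4] [10.2 46. ] 7.9
or [570. 303.] 444 [482.  323.7] [45.6 16.6] 60.6
```

```bash
python3 -m handwheel '[[[0.35,-0.03,0.003,-0.2,0],[0.35,-0.03,0.003,-0.4,0],[0.35,-0.03,0.003,-0.5,0],[0.35,-0.03,0.003,-0.545,0],[0.35,-0.03,0.003,-0.545,0]]]'
python3 -m handwheel '[[[-0.2,0,0,0,0],[-0.2,0,0,0,0],[-0.2,0,0,0,0],[-0.2,0,0,0,0],[-0.2,0,0,0,0]]]'
```

```text
t: 17.95
tcp_pos: [426.7, 87.2, -31.2]
orientation: [-0.087, 0.996, 0.0, -0.001]
force: [0.1, -0.7, -0.1]
gripper_width: 59.6
grip_force: 0.0
t: 18.45
tcp_pos: [427.4, 87.9, -29.8]
orientation: [-0.088, 0.996, -0.0, 0.001]
force: [-0.8, -1.9, 7.2]
gripper_width: 43.7
grip_force: 30.0
```

```bash
python3 -m handwheel '[[[-0.2,-0.05,0,0.15,0],[-0.2,-0.05,-0.2,0.15,-0.02],[-0.2,-0.05,-0.45,0.15,-0.04],[-0.2,0,-0.7,0.15,-0.062],[-0.2,0.2,-0.95,0.15,-0.062]]]'
python3 -m handwheel '[[[-0.2,0.2,-0.16,-0.05,0],[-0.2,0.235,-0.16,-0.05,0],[-0.2,0.235,-0.16,-0.05,0]]]'
python3 -c "
from look import *
state();c=cam('wrist');blobs(c,32,('or',))"
```

```text
t: 18.95
tcp_pos: [456.3, -92.3, -0.3]
orientation: [-0.022, 1.0, 0.0, -0.0]
force: [1.5, -0.2, 0.7]
gripper_width: 43.6
grip_force: 30.0
t: 19.25
tcp_pos: [504.8, -122.5, -11.0]
orientation: [-0.023, 1.0, 0.0, 0.0]
force: [-0.2, -0.2, -0.4]
gripper_width: 43.7
grip_force: 30.0
tcp [ 504.8 -122.5  -11. ] yaw 2.65 w 43.7 F [-0.2 -0.2 -0.4] t 19.25
or [318. 253.] 1167 [ 491.7 -123.6] [ 6.7 43.8] 3.6
or [321. 385.] 763 [ 572.1 -118.9] [ 6.4 43.4] 2.6
```

```bash
python3 -m handwheel '[[[-0.2,0.04,-0.059,0,0],[-0.2,0.04,-0.059,-0.05,0],[-0.2,0.04,-0.059,-0.09,0],[-0.2,0.04,-0.059,-0.09,0]]]'
python3 -c "
from look import *
state();c=cam('wrist');blobs(c,13,('or',))"
```

```text
t: 19.7
tcp_pos: [511.3, -132.8, -29.7]
orientation: [-0.024, 1.0, 0.0, -0.001]
force: [-0.0, -0.2, -0.6]
gripper_width: 43.1
grip_force: 30.0
tcp [ 511.3 -132.8  -29.7] yaw 2.72 w 43.1 F [-0.  -0.2 -0.6] t 19.7
or [318. 253.] 1199 [ 498.6 -134. ] [ 6.3 44. ] 2.7
or [ 78. 365.] 57 [ 571.7 -259.3] [3.4 5.7] 2.7
or [320. 385.] 725 [ 579.6 -129.3] [ 6.5 43. ] 2.7
```

```bash
python3 -m handwheel '[[[-0.2,0,-0.01,0,0],[-0.2,0.05,-0.0075,0,0],[-0.2,0.1,-0.005,0,0],[-0.2,0.15,-0.0025,0,0],[-0.2,0.2,0,0,0]]]'
python3 -m handwheel '[[[-0.2,0.03,0.0015,0,0],[-0.2,0.06,0.003,0,0],[-0.2,0.085,0.004,0,0],[-0.2,0.085,0.004,0,0]]]'
python3 -m handwheel '[[[-0.2,0.02,0.001,0,0],[-0.2,0.03,0.0015,0,0],[-0.2,0.03,0.0015,0,0]]]'
python3 -m handwheel '[[[-0.2,0.01,0.0005,0,0],[-0.2,0.02,0.001,0,0]]]'
```

```text
t: 20.25
tcp_pos: [553.2, -133.7, -28.9]
orientation: [-0.023, 1.0, 0.0, -0.0]
force: [-0.3, -0.5, -0.3]
gripper_width: 43.5
grip_force: 30.0
t: 20.65
tcp_pos: [569.8, -132.9, -28.9]
orientation: [-0.024, 1.0, 0.0, 0.0]
force: [1.9, 2.8, -1.7]
gripper_width: 43.7
grip_force: 30.0
t: 20.95
tcp_pos: [575.3, -132.6, -29.0]
orientation: [-0.023, 1.0, 0.0, -0.0]
force: [-0.2, 3.9, -0.7]
gripper_width: 43.3
grip_force: 30.0
t: 21.15
tcp_pos: [577.5, -132.2, -29.5]
orientation: [-0.023, 1.0, 0.001, -0.003]
force: [-14.9, 2.2, 0.5]
gripper_width: 43.5
grip_force: 30.0
```

Plate A is home too (centre x = 605.3, expected 605). Now the clamp knob.

```bash
python3 -m handwheel '[[[0.25,-0.005,0,0,0],[0.25,-0.005,0,0,0],[0.25,-0.005,0,0.05,0],[0.25,-0.1,0,0.3,0],[0.25,-0.1,0,0.55,0]]]'
python3 -m handwheel '[[[0.25,-0.05,0.1,0.2,0.02],[0.25,-0.1,0.25,0.3,0.04],[0.25,-0.15,0.5,0.3,0.07],[0.25,-0.2,0.75,0.3,0.07],[0.25,-0.25,1,0.3,0.07]]]'
python3 -m handwheel '[[[0.25,0,0.16,0,0],[0.25,0,0.16,0,0],[0.25,0,0.16,0,0],[0.25,0,0.16,0,0]]]'
python3 -c "
from look import *
state();c=cam('wrist');blobs(c,106.5,('rd',));cv2.imwrite('pics/w5.png',c['img']);blobs(cam('top'),12,('or','gr'))"
```

```text
t: 21.65
tcp_pos: [557.9, -132.5, 78.9]
orientation: [-0.023, 1.0, 0.0, -0.001]
force: [1.5, -0.5, 0.5]
gripper_width: 55.2
grip_force: 0.0
t: 22.15
tcp_pos: [509.9, 65.9, 139.3]
orientation: [-0.096, 0.995, -0.0, 0.001]
force: [1.1, 0.3, -0.1]
gripper_width: 54.9
grip_force: 0.0
t: 22.55
tcp_pos: [510.4, 95.5, 138.3]
orientation: [-0.096, 0.995, -0.0, 0.0]
force: [0.7, 0.2, 0.1]
gripper_width: 55.2
grip_force: 0.0
tcp [510.4  95.5 138.3] yaw 11.02 w 55.2 F [0.7 0.2 0.1] t 22.55
rd [340. 223.] 21 [509.6 110.2] [8.8 1.4] 32.5
rd [326. 245.] 240 [528.2 104.3] [20.4 14. ] 61.2
or [102. 138.] 972 [703.  679.1] [201.8  50.8] 11.4
or [219. 123.] 528 [743.7 330.7] [159.9  32.5] 79.1
or [220. 180.] 2180 [569.1 316.9] [120.6 172.2] 87.1
or [107. 178.] 134 [580.5 656.5] [30.2 48. ] 3.8
or [425. 176.] 44 [ 571.8 -280. ] [ 8.  43.4] 4.3
or [401. 177.] 43 [ 568.7 -207.5] [ 8.1 43.5] 3.8
or [560. 217.] 2344 [ 450.  -658.7] [118.  264.2] 0.0
or [459. 305.] 37 [ 207.  -353.1] [42.4  6. ] 16.6
or [431. 314.] 33 [ 185.7 -272.8] [42.4  5.2] 15.9
or [ 15. 374.] 199 [ 33.2 878.4] [18.5 87.4] 14.1
or [  4. 394.] 112 [-16.5 900.9] [32.6 28.4] 89.8
gr [577. 221.] 30 [ 431.6 -698.2] [17.  18.4] 42.0
gr [437. 240.] 55 [ 387.8 -301. ] [36.4 11.5] 82.9
gr [436. 249.] 72 [ 360.3 -297.9] [28.  19.1] 86.6
gr [435. 265.] 71 [ 316.3 -291.2] [30.  17.6] 81.2
gr [434. 275.] 53 [ 290.8 -286.9] [36.6 10.3] 78.1
```

View pics/w5.png

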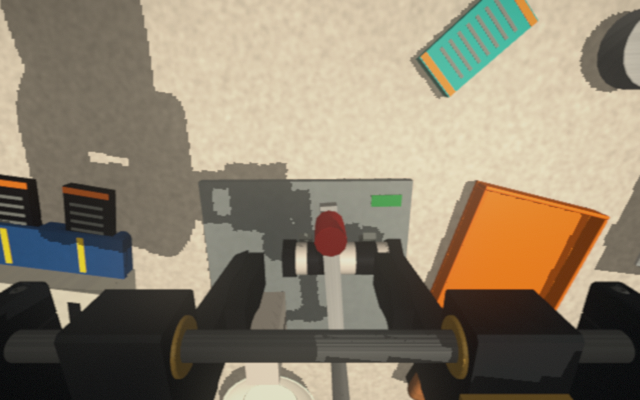

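The view shows the knob's top at about (330,240), the bar running to the post, the cartridge from u=283 to about 400 at v=258, and the dock edge level. The tool yaw therefore equals the dock yaw. The plates sit in the box at lower left.

```bash
python3 -c "
from look import *
state();c=cam('wrist');im=c['img']
r=(im[...,2].astype(int)>2*im[...,1].astype(int))&(im[...,2]>45)
r[:195]=0;r[270:]=0;r[:,:300]=0;r[:,360:]=0
p=np.argwhere(r)[:,::-1];print(p.min(0),p.max(0))
for v in range(p[:,1].min(),p[:,1].max()+1,4):
  q=p[p[:,1]==v];print(v,q[:,0].min(),q[:,0].max(),im[v,330])
print(toplane(c,[[330,240],[330,243]],106.5))
print('knob c pred',proj(c,[[524,104,106.5],[524,104,70.5],[567.5,122.5,60],[651,139,150]]))
t=cam('top');im=t['img'];r=(im[...,2].astype(int)>2*im[...,1].astype(int))&(im[...,2]>60)
r[:]=r;m=np.zeros_like(r);m[170:205,278:305]=r[170:205,278:305];p=np.argwhere(m)[:,::-1];print(len(p), p.mean(0) if len(p) else 0)
"
```

```text
tcp [510.3  95.3 138.1] yaw 10.98 w 55.1 F [ 0.2  0.6 -0.2] t 22.65
[314 212] [346 255]
212 327 332 [ 45  52 121]
216 320 339 [ 43  50 114]
220 318 341 [ 44  50 112]
224 317 342 [ 42  49 113]
228 316 344 [ 43  51 126]
232 316 344 [ 41  48 121]
236 316 345 [ 42  48 122]
240 315 346 [ 42  48 122]
244 315 345 [ 40  47 120]
248 316 343 [ 39  44 119]
252 320 339 [ 40  47 119]
[[524.05373092 105.72003882 106.5       ]
 [526.36450918 106.19423207 106.5       ]]
knob c pred [[327.65070746 239.51443881]
 [326.55614973 220.63553963]
 [336.98127293 264.33653478]
 [341.79720171 432.26440069]]
0 0
```

```bash
python3 -m handwheel '[[[0.25,0.069,0.051,0,0],[0.25,0.069,0.051,-0.1,0],[0.25,0.069,0.051,-0.3,0],[0.25,0.069,0.051,-0.4,0],[0.25,0.069,0.051,-0.46,0]]]'
python3 -m handwheel '[[[0.25,0,0,0,0],[0.25,0,0,0,0]]]'
python3 -c "
from look import *
state();c=cam('wrist');cv2.imwrite('pics/w6.png',c['img'][180:340,200:460])"
```

```text
t: 23.25
tcp_pos: [523.2, 106.1, 44.2]
orientation: [-0.096, 0.995, 0.0, -0.001]
force: [0.3, -0.3, 1.0]
gripper_width: 55.0
grip_force: 0.0
t: 23.45
tcp_pos: [524.5, 106.4, 46.8]
orientation: [-0.096, 0.995, -0.0, 0.001]
force: [0.1, 0.3, 0.6]
gripper_width: 55.0
grip_force: 0.0
tcp [524.5 106.4  46.8] yaw 11.06 w 55.0 F [0.1 0.3 0.6] t 23.45
```

View pics/w6.png

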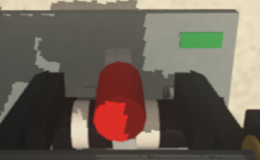

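```bash
python3 -m handwheel '[[[-0.8,0,0,0,0],[-0.8,0,0,0,0],[-0.8,0,0,0,0],[-0.8,0,0,0,0],[-0.8,0,0,0,0]]]'
python3 -m handwheel '[[[-0.8,0,0,0,0],[-0.8,0,0,0.05,0],[-0.8,0,0,0.1,0],[-0.8,0,0,0.15,0],[-0.8,0,0,0.19,0]]]'
python3 -m handwheel '[[[-0.8,0,0,0,0],[-0.8,0,0,0,0]]]'
```

```text
t: 24.0
tcp_pos: [523.9, 106.6, 46.0]
orientation: [-0.097, 0.995, -0.0, 0.0]
force: [0.4, -0.2, 0.7]
gripper_width: 22.7
grip_force: 30.0
t: 24.5
tcp_pos: [524.2, 106.8, 83.9]
orientation: [-0.096, 0.995, 0.0, 0.0]
force: [6.4, 2.5, -9.6]
gripper_width: 23.3
grip_force: 30.0
t: 24.7
tcp_pos: [524.2, 106.7, 83.4]
orientation: [-0.096, 0.995, 0.0, 0.0]
force: [6.7, 1.2, -9.3]
gripper_width: 23.2
grip_force: 30.0
```

```bash
python3 -m handwheel '[[[-0.8,0.041,-0.114,0,0],[-0.8,0.0975,-0.2125,0,0],[-0.8,0.1705,-0.299,0,0],[-0.8,0.257,-0.372,0,0],[-0.8,0.257,-0.372,0,0]]]'
```

```text
t: 25.2
tcp_pos: [574.4, 30.4, 81.9]
orientation: [-0.096, 0.995, -0.0, -0.003]
force: [-4.7, -6.2, -7.8]
gripper_width: 22.5
grip_force: 30.3
```

```bash
python3 -m handwheel '[[[-0.8,0,0,0,0]]]'
```

```text
t: 25.3
tcp_pos: [573.3, 31.2, 82.1]
orientation: [-0.096, 0.995, -0.001, -0.003]
force: [-4.8, -7.8, -8.1]
gripper_width: 22.6
grip_force: 30.2
```

```bash
python3 -m handwheel '[[[-0.8,0.0985,-0.0665,0,0],[-0.8,0.205,-0.1055,0,0],[-0.8,0.3165,-0.125,0,0],[-0.8,0.4295,-0.125,0,0],[-0.8,0.4295,-0.125,0,0]]]'
python3 -m handwheel '[[[-0.8,0,0,0,0]]]'
```

```text
t: 25.8
tcp_pos: [662.0, 7.9, 83.5]
orientation: [-0.097, 0.995, 0.0, 0.0]
force: [-0.1, 0.2, -1.4]
gripper_width: 8.9
grip_force: 0.0
t: 25.9
tcp_pos: [660.6, 7.7, 84.0]
orientation: [-0.097, 0.995, -0.0, 0.0]
force: [-0.2, 0.2, -0.6]
gripper_width: 8.8
grip_force: 0.0
```

The grip slackened and the knob slipped out. I'll rise and look.

```bash
python3 -m handwheel '[[[-0.8,0,0,0.2,0],[0.2,-0.2,0,0.4,0],[0.2,-0.4,0,0.4,0],[0.2,-0.6,0,0.4,0],[0.2,-0.6,0,0.4,0]]]'
python3 -c "
from look import *
state();c=cam('wrist');cv2.imwrite('pics/w7.png',c['img'])
r=lambda im:((im[...,2].astype(int)>2*im[...,1].astype(int))&(im[...,2].astype(int)>2*im[...,0].astype(int))&(im[...,2]>45)).astype(np.uint8)
n,l,st,ce=cv2.connectedComponentsWithStats(r(c['img']))
for i in range(1,n):
  if st[i,4]>60:print(st[i],ce[i],toplane(c,ce[i],106.5),toplane(c,ce[i],130))
"
```

```text
t: 26.4
tcp_pos: [535.9, 8.1, 164.1]
orientation: [-0.097, 0.995, 0.0, -0.001]
force: [-0.3, -1.1, -0.2]
gripper_width: 39.2
grip_force: 0.0
tcp [535.9   8.1 164.1] yaw 11.08 w 39.2 F [-0.3 -1.1 -0.2] t 26.4
[574 178  66  18 122] [607.75409836 186.6147541 ] [[477.50137771 219.27521237 106.5       ]] [[475.10964823 196.83800061 130.        ]]
[ 601  217   39   66 1138] [624.86818981 256.34797891] [[529.50899539 260.7321276  106.5       ]] [[521.99249904 234.20980226 130.        ]]
[520 305  61  19 350] [551.49428571 314.49428571] [[594.00298847 225.55154148 106.5       ]] [[580.13133314 202.49586796 130.        ]]
[280 363  27  27 598] [293.46488294 375.08862876] [[703.80990705  16.42555694 106.5       ]] [[679.11801261  13.97690148 130.        ]]
```

View pics/w7.png

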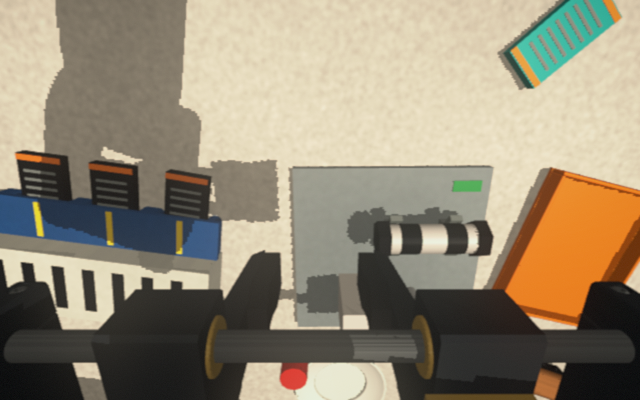

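The bar lies up on the perch: the knob is at (293,375), which is about (679,14,130) and 92° round. The spent cartridge lies in the cradle with caps at (382,238) and (481,238). I'll measure it.

```bash
python3 -c "
from look import *
c=cam('wrist');g=cv2.cvtColor(c['img'],cv2.COLOR_BGR2GRAY)
print('row238',[(u,int(g[238,u])) for u in range(368,500,3)])
for u in(397,434): print(u,[(v,int(g[v,u])) for v in range(212,266,3)])
print(toplane(c,[[397,237],[434,237],[468,237]],45).round(1).tolist())
T=np.array([567.5,122.5,45]);y=np.array([-.194,.981,0])
print(proj(c,[T+y*k for k in(-54,-42,-8,0,8,42,54)]).round(0).tolist())
"
```

```text
row238 [(368, 111), (371, 117), (374, 69), (377, 46), (380, 49), (383, 52), (386, 52), (389, 52), (392, 105), (395, 236), (398, 235), (401, 234), (404, 84), (407, 63), (410, 66), (413, 66), (416, 66), (419, 66), (422, 70), (425, 234), (428, 236), (431, 236), (434, 236), (437, 237), (440, 237), (443, 238), (446, 238), (449, 157), (452, 69), (455, 71), (458, 71), (461, 70), (464, 70), (467, 69), (470, 208), (473, 239), (476, 239), (479, 145), (482, 49), (485, 54), (488, 53), (491, 51), (494, 175), (497, 219)]
397 [(212, 114), (215, 132), (218, 105), (221, 114), (224, 166), (227, 194), (230, 213), (233, 224), (236, 233), (239, 235), (242, 224), (245, 214), (248, 188), (251, 111), (254, 150), (257, 149), (260, 147), (263, 128)]
434 [(212, 92), (215, 91), (218, 91), (221, 120), (224, 168), (227, 197), (230, 214), (233, 224), (236, 234), (239, 236), (242, 225), (245, 211), (248, 185), (251, 151), (254, 150), (257, 150), (260, 152), (263, 152)]
[[576.6, 94.7, 45.0], [569.5, 131.2, 45.0], [562.9, 164.7, 45.0]]
[[372.0, 234.0], [384.0, 234.0], [418.0, 234.0], [426.0, 234.0], [434.0, 234.0], [468.0, 234.0], [480.0, 234.0]]
```

```bash
python3 -m handwheel '[[[0.3,0,0.2,0,-0.07],[0.3,0,0.4,0,-0.14],[0.3,0,0.6,0,-0.21],[0.3,0.06,0.8,0,-0.28],[0.3,0.12,0.855,0,-0.355]]]'
python3 -m handwheel '[[[0.3,0,0,0,-0.07],[0.3,0,0,0,-0.14],[0.3,0,0,0,-0.21],[0.3,0,0,0,-0.28],[0.3,0,0,0,-0.355]]]'
python3 -m handwheel '[[[0.3,0,0,0,-0.04],[0.3,0,0,0,-0.04],[0.3,0,0,0,-0.04]]]'
python3 -c "
from look import *
state();c=cam('wrist');cv2.imwrite('pics/w8.png',c['img'])
"
```

```text
t: 27.0
tcp_pos: [565.8, 182.0, 164.0]
orientation: [0.269, 0.963, 0.001, 0.001]
force: [-0.6, -0.4, 0.0]
gripper_width: 57.5
grip_force: 0.0
t: 27.5
tcp_pos: [566.0, 178.4, 163.9]
orientation: [0.599, 0.801, 0.0, 0.0]
force: [0.5, -0.5, -0.4]
gripper_width: 57.6
grip_force: 0.0
t: 27.8
tcp_pos: [565.6, 178.3, 163.9]
orientation: [0.629, 0.778, 0.0, 0.0]
force: [-0.5, -0.1, -0.2]
gripper_width: 57.4
grip_force: 0.0
tcp [565.6 178.3 163.9] yaw -77.93 w 57.4 F [-0.5 -0.1 -0.2] t 27.8
```

View pics/w8.png

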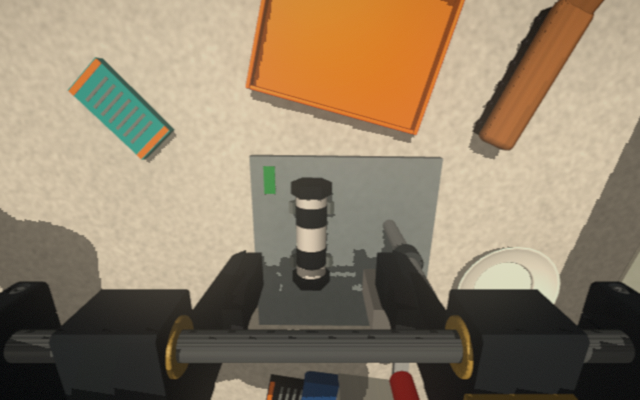

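The cartridge runs along column 312, with its near cap at v=178–198 and far cap at v=276–290. The post's top is at (392,228) and the tray is beyond.

```bash
python3 -c "
from look import *
c=cam('wrist');g=cv2.cvtColor(c['img'],cv2.COLOR_BGR2GRAY)
col=g[170:296,308:316].mean(1)
e=[(170+i,int(col[i]),int(col[i+1])) for i in range(len(col)-1) if abs(col[i+1]-col[i])>25];print(e)
for v in(188,204,236,): 
  r=g[v,280:345].astype(int);print(v,[(280+i,r[i],r[i+1]) for i in range(64) if abs(r[i+1]-r[i])>20])
def P(u,v,z):return toplane(c,[u,v],z)[0].round(1)
o=np.array([0,0]);x=np.array([.981,.193]);y=np.array([-.193,.981])
for v in(196,204,229,247,269,276):
  p=P(312,v,60)[:2];print(v,p,'x',round(p@x,1),'y',round(p@y,1))
for u,v in((250,157),(441,158)): p=P(u,v,10)[:2];print('base corner',p,p@x,p@y)
print('post',P(392,226,150), P(392,226,150)[:2]@x,P(392,226,150)[:2]@y)
"
```

```text
[(176, 134, 103), (177, 103, 65), (198, 59, 105), (199, 105, 171), (200, 171, 197), (208, 184, 112), (209, 112, 56), (227, 48, 88), (228, 88, 156), (229, 156, 192), (251, 178, 99), (252, 99, 43), (269, 51, 84), (276, 136, 173), (278, 168, 93), (279, 93, 36)]
188 [(290, np.int64(121), np.int64(90)), (291, np.int64(90), np.int64(63)), (331, np.int64(69), np.int64(111)), (332, np.int64(111), np.int64(135))]
204 [(295, np.int64(96), np.int64(126)), (296, np.int64(126), np.int64(156))]
236 []
196 [560.4 171.2] x 582.8 y 59.8
204 [562.  163.7] x 582.9 y 52.1
229 [567.  139.2] x 583.1 y 27.1
247 [570.8 120.7] x 583.2 y 8.2
269 [575.7  97.2] x 583.5 y -15.8
276 [577.3  89.4] x 583.6 y -23.7
base corner [491.6 183.4] 517.6558 85.03659999999999
base corner [684.5 223.5] 714.63 87.14500000000001
post [610.9 190.5 150. ] 636.0593999999999 68.97679999999998
```

```bash
python3 -c "
from look import *
c=cam('wrist');print(c['p'])
for P in((652,144),(651,136)): print(P,proj(c,[[*P,z] for z in(10,65,100,150)]).round(0).tolist())
"
python3 -m handwheel '[[[0.3,-0.0345,0,-0.2,-0.008],[0.3,-0.0345,0,-0.3,-0.008],[0.3,-0.0345,0,-0.4,-0.008],[0.3,-0.0345,0,-0.4,-0.008]]]'
```

```text
[547.8344913  261.03194491 344.51101993]
(652, 144) [[389.0, 222.0], [401.0, 244.0], [411.0, 262.0], [430.0, 298.0]]
(651, 136) [[387.0, 228.0], [398.0, 251.0], [407.0, 270.0], [425.0, 307.0]]
t: 28.35
tcp_pos: [556.9, 178.0, 81.5]
orientation: [0.636, 0.772, -0.002, -0.002]
force: [0.1, -0.4, 0.4]
gripper_width: 57.2
grip_force: 0.0
```

```bash
python3 -m handwheel '[[[0.3,0.005,0,-0.1,0],[0.3,0.005,0,-0.15,0],[0.3,0.005,0,-0.2,0],[0.3,0.005,0,-0.2,0]]]'
python3 -m handwheel '[[[0.3,0,0,-0.05,0],[0.3,0,0,-0.1,0],[0.3,0,0,-0.1,0]]]'
python3 -m handwheel '[[[0.3,0,0,-0.05,0],[0.3,0,0,-0.1,0],[0.3,0,0,-0.1,0]]]'
python3 -c "
from look import *
state()"
```

```text
t: 28.75
tcp_pos: [558.8, 178.2, 43.2]
orientation: [0.636, 0.771, -0.001, -0.001]
force: [-0.1, -0.5, 0.5]
gripper_width: 57.4
grip_force: 0.0
t: 29.05
tcp_pos: [558.4, 178.1, 22.5]
orientation: [0.636, 0.771, -0.001, -0.001]
force: [0.2, 0.2, 0.0]
gripper_width: 57.2
grip_force: 0.0
t: 29.35
tcp_pos: [558.3, 178.1, 2.2]
orientation: [0.636, 0.771, -0.001, -0.001]
force: [0.7, -0.5, 1.1]
gripper_width: 57.2
grip_force: 0.0
tcp [558.3 178.1   2.2] yaw -79.04 w 57.2 F [ 0.7 -0.5  1.1] t 29.35
```

Clear so far; close on the cap and lift.

```bash
python3 -m handwheel '[[[-0.5,0,0,0,0],[-0.5,0,0,0,0],[-0.5,0,0,0,0],[-0.5,0,0,0,0],[-0.5,0,0,0,0]]]'
python3 -m handwheel '[[[-0.5,0,0,0.02,0],[-0.5,0,0,0.05,0],[-0.5,0,0,0.1,0],[-0.5,0,0,0.1,0]]]'
python3 -c "
from look import *
state();c=cam('wrist');cv2.imwrite('pics/w9.png',c['img'])
g=cv2.cvtColor(c['img'],cv2.COLOR_BGR2GRAY)
col=g[170:330,308:330].mean(1)
print([(170+i,int(col[i]),int(col[i+1])) for i in range(len(col)-1) if abs(col[i+1]-col[i])>15])
"
```

```text
t: 29.85
tcp_pos: [558.5, 178.4, 4.0]
orientation: [0.636, 0.771, -0.0, -0.001]
force: [-4.9, 0.8, 3.3]
gripper_width: 36.9
grip_force: 30.0
t: 30.25
tcp_pos: [560.3, 178.3, 25.7]
orientation: [0.636, 0.771, 0.001, 0.001]
force: [0.8, 0.6, 0.1]
gripper_width: 37.2
grip_force: 30.0
tcp [560.3 178.3  25.7] yaw -79.03 w 37.2 F [0.8 0.6 0.1] t 30.25
[(194, 196, 151), (195, 151, 107), (199, 106, 131), (251, 124, 105), (252, 105, 65), (253, 65, 41), (312, 26, 56), (313, 56, 126), (314, 126, 186), (318, 186, 168), (319, 168, 143), (320, 143, 116), (327, 98, 68), (328, 68, 40)]
```

```bash
python3 -c "
from look import *
c=cam('wrist');o=observe();M=R.from_quat(o['orientation']).as_matrix()
f=lambda X,z:proj(c,np.array(o['tcp_pos'])+M@[X,0,-z]).round(0).tolist()
for dz,n in((22,'lifted'),(0,'left')):
  zt=45+dz-o['tcp_pos'][2]
  print(n,'outer bottom',f(2,zt-17),'outer top',f(2,zt+18),'inner top',f(-10,zt+18),'barrel start',f(-10,zt+15),'band',f(-19,zt+15),f(-38,zt+15))
"
python3 -m handwheel '[[[-0.5,0,0,0.1,0],[-0.5,0,0,0.2,0],[-0.5,0,0,0.2,0]]]'
python3 -c "
from look import *
state();c=cam('wrist')
g=cv2.cvtColor(c['img'],cv2.COLOR_BGR2GRAY)
col=g[170:330,308:330].mean(1)
print([(170+i,int(col[i]),int(col[i+1])) for i in range(len(col)-1) if abs(col[i+1]-col[i])>15])
"
```

```text
lifted outer bottom [[318.0, 255.0]] outer top [[318.0, 294.0]] inner top [[318.0, 317.0]] barrel start [[318.0, 313.0]] band [[318.0, 329.0]] [[318.0, 362.0]]
left outer bottom [[318.0, 238.0]] outer top [[318.0, 268.0]] inner top [[318.0, 289.0]] barrel start [[318.0, 285.0]] band [[318.0, 300.0]] [[318.0, 330.0]]
t: 30.65
tcp_pos: [560.5, 178.4, 65.9]
orientation: [0.636, 0.771, 0.002, 0.002]
force: [-0.1, -0.4, -1.0]
gripper_width: 36.8
grip_force: 30.0
tcp [560.5 178.4  65.9] yaw -79.03 w 36.8 F [-0.1 -0.4 -1. ] t 30.65
[(178, 200, 183), (179, 183, 122), (180, 122, 93), (182, 101, 123), (230, 129, 106), (231, 106, 90), (251, 94, 78), (252, 78, 49), (312, 24, 55), (313, 55, 121), (314, 121, 180), (319, 174, 154), (320, 154, 129), (321, 129, 110), (327, 96, 67), (328, 67, 39)]
```

The cartridge is lifted level with the gripper, since the edges hold still at v=253 and 313. I'll carry it clear of the post first, then turn it along the tray.

```bash
python3 -m handwheel '[[[-0.5,0,0.22,0,0],[-0.5,-0.07,0.45,0,0],[-0.5,-0.14,0.671,0,0.06],[-0.5,-0.217,0.671,0,0.13],[-0.5,-0.217,0.671,0,0.2]]]'
python3 -m handwheel '[[[-0.5,0,0,0,0.07],[-0.5,0,0,0,0.14],[-0.5,0,0,0,0.21],[-0.5,0,0,0,0.28],[-0.5,0,0,0,0.35]]]'
python3 -m handwheel '[[[-0.5,0,0,0,0.07],[-0.5,0,0,0,0.085],[-0.5,0,0,0,0.085]]]'
python3 -c "
from look import *
state();c=cam('wrist')
g=cv2.cvtColor(c['img'],cv2.COLOR_BGR2GRAY)
col=g[170:330,308:330].mean(1)
print([(170+i,int(col[i]),int(col[i+1])) for i in range(len(col)-1) if abs(col[i+1]-col[i])>15]);blobs(c,22,('or',))
"
```

```text
t: 31.2
tcp_pos: [513.2, 313.6, 61.9]
orientation: [0.458, 0.889, -0.001, -0.001]
force: [-1.1, -0.6, -1.0]
gripper_width: 37.1
grip_force: 30.0
t: 31.7
tcp_pos: [515.1, 312.1, 62.1]
orientation: [0.11, 0.994, -0.001, -0.001]
force: [-0.5, 0.2, -1.7]
gripper_width: 37.2
grip_force: 30.0
t: 32.0
tcp_pos: [515.2, 312.2, 62.3]
orientation: [0.025, 1.0, -0.0, -0.001]
force: [0.1, 0.0, -0.9]
gripper_width: 37.1
grip_force: 30.0
tcp [515.2 312.2  62.3] yaw -2.83 w 37.1 F [ 0.1  0.  -0.9] t 32.0
[(171, 122, 152), (252, 83, 56), (253, 56, 37), (313, 45, 83), (314, 83, 113), (327, 109, 77), (328, 77, 50)]
or [99. 41.] 651 [395.1 183.9] [42.   5.3] 53.4
or [356. 315.] 513 [599.2 338.8] [15.6 34.7] 88.8
or [282. 315.] 469 [597.1 277. ] [14.8 32.9] 85.5
or [268. 363.] 59 [648.1 263.3] [36.   2.2] 87.2
or [369. 363.] 49 [652.7 347. ] [35.9  1.1] 87.2
```

```bash
python3 -m handwheel '[[[-0.5,0,0,-0.15,0],[-0.5,0,0,-0.3,0],[-0.5,0,0,-0.38,0],[-0.5,0,0,-0.38,0]]]'
python3 -m handwheel '[[[-0.5,0,0,-0.02,0],[-0.5,0,0,-0.03,0],[-0.5,0,0,-0.03,0]]]'
```

```text
t: 32.45
tcp_pos: [514.1, 311.7, -14.9]
orientation: [0.025, 1.0, -0.001, -0.002]
force: [-0.2, 0.1, -0.7]
gripper_width: 37.1
grip_force: 30.0
t: 32.75
tcp_pos: [516.1, 312.5, -17.6]
orientation: [0.025, 1.0, 0.0, 0.0]
force: [-0.1, -0.7, -1.0]
gripper_width: 37.2
grip_force: 30.0
```

```bash
python3 -m handwheel '[[[-0.5,0,0,-0.01,0],[-0.5,0,0,-0.015,0],[-0.5,0,0,-0.015,0]]]'
python3 -m handwheel '[[[0.2,0,0,0,0],[0.2,0,0,0,0],[0.2,0,0,0,0],[0.2,0,0,0,0],[0.2,0,0,0.05,0]]]'
python3 -m handwheel '[[[0.2,0,0,0.2,0],[0.2,-0.15,-0.2,0.45,0],[0.2,-0.3,-0.45,0.6,0],[0.2,-0.4,-0.7,0.6,0],[0.2,-0.4,-0.95,0.6,0]]]'
python3 -c "
from look import *
state();c=cam('top');cv2.imwrite('pics/t2.png',cv2.resize(c['img'][90:330,180:470],(725,600),interpolation=cv2.INTER_CUBIC));blobs(c,17,('gr',))
"
```

```text
t: 33.05
tcp_pos: [516.3, 312.6, -19.8]
orientation: [0.025, 1.0, 0.0, 0.001]
force: [-3.4, -1.1, 9.2]
gripper_width: 37.0
grip_force: 30.0
t: 33.55
tcp_pos: [515.0, 312.1, -11.9]
orientation: [0.025, 1.0, -0.0, -0.001]
force: [0.1, -0.8, -1.5]
gripper_width: 52.8
grip_force: 0.0
t: 34.05
tcp_pos: [440.7, 154.3, 107.7]
orientation: [0.024, 1.0, 0.0, 0.001]
force: [1.4, -0.6, 0.4]
gripper_width: 53.0
grip_force: 0.0
tcp [440.7 154.3 107.7] yaw -2.72 w 53.0 F [ 1.4 -0.6  0.4] t 34.05
gr [577. 221.] 31 [ 431.5 -694.8] [16.9 18.6] 40.7
gr [437. 240.] 53 [ 386.5 -299.3] [36.3 11.2] 89.2
gr [436. 249.] 72 [ 360.4 -296.4] [27.8 19. ] 86.6
gr [435. 265.] 71 [ 316.8 -289.7] [29.6 18. ] 81.2
gr [434. 275.] 54 [ 291.  -285.4] [36.4 10.4] 79.9
```

View pics/t2.png

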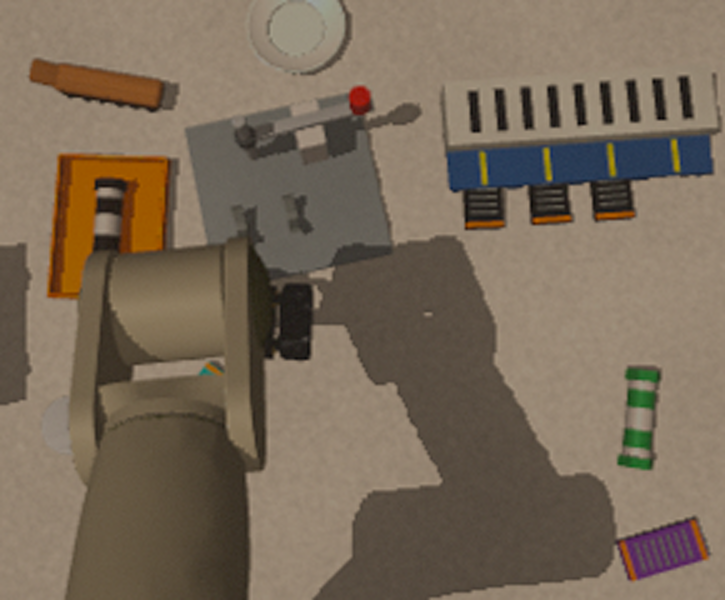

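The crop shows the spent cartridge in the tray (108,215), the bar on the perch (360,100), three plates in the box, and the empty saddles at (244,218) and (297,213). The fresh cartridge is at (640,417), with purple beside it. On to the fresh one.

```bash
python3 -m handwheel '[[[0.3,-0.08,-0.25,0,0],[0.3,-0.16,-0.5,0,-0.02],[0.3,-0.25,-0.75,0,-0.046],[0.3,-0.32,-1,0,-0.046],[0.3,-0.32,-1,0,-0.046]]]'
python3 -m handwheel '[[[0.3,-0.08,-0.25,0,0],[0.3,-0.16,-0.5,0,0],[0.3,-0.25,-0.75,0,0],[0.3,-0.35,-0.95,0,0],[0.3,-0.45,-1,0,0]]]'
python3 -m handwheel '[[[0.3,0,-0.2,-0.1,0],[0.3,0,-0.2,-0.1,0],[0.3,0,-0.2,-0.1,0]]]'
cat > fresh.py <<'E'
from look import *
state();c=cam('wrist');hsv=cv2.cvtColor(c['img'],cv2.COLOR_BGR2HSV)
n,l,st,ce=cv2.connectedComponentsWithStats(cv2.inRange(hsv,np.array((45,80,25)),np.array((80,255,255))))
for i in range(1,n):
  if st[i,4]>60:
    r=cv2.minAreaRect(np.argwhere(l==i)[:,::-1].astype(np.float32));P=toplane(c,[ce[i]],30)[0]
    print(st[i],ce[i].round(1),P.round(1)[:2],np.round(r[1],0),r[2])
E
python3 fresh.py
```

```text
t: 34.6
tcp_pos: [377.1, -48.4, 106.5]
orientation: [0.075, 0.997, -0.001, 0.001]
force: [0.7, 0.3, -0.5]
gripper_width: 57.0
grip_force: 0.0
t: 35.1
tcp_pos: [287.4, -248.2, 106.5]
orientation: [0.074, 0.997, -0.001, 0.001]
force: [-0.6, 0.0, -0.3]
gripper_width: 57.2
grip_force: 0.0
t: 35.4
tcp_pos: [288.0, -284.7, 85.7]
orientation: [0.073, 0.997, 0.0, -0.0]
force: [0.3, -1.1, 0.0]
gripper_width: 57.1
grip_force: 0.0
tcp [ 288.  -284.7   85.7] yaw -8.39 w 57.1 F [ 0.3 -1.1  0. ] t 35.4
[ 295  194   48   28 1118] [318.9 207.2] [ 287.3 -284.9] [27. 47.] 90.0
[302 229  35  26 759] [319.  242.4] [ 316.7 -289.2] [25. 34.] 90.0
[303 277  33  25 638] [319.  289.9] [ 360.2 -295.6] [24. 32.] 90.0
[298 299  43  26 543] [318.9 314.8] [ 384.9 -299.3] [42. 25.] 0.0
```

The fresh cartridge is dead ahead along column 319, and its bands match the expected size. Grip its near cap.

```bash
python3 -m handwheel '[[[0.3,-0.004,0,-0.2,0],[0.3,-0.004,0,-0.4,0],[0.3,-0.004,0,-0.52,0],[0.3,-0.004,0,-0.55,0],[0.3,-0.004,0,-0.55,0]]]'
python3 -m handwheel '[[[-0.5,0,0,0,0],[-0.5,0,0,0,0],[-0.5,0,0,0,0],[-0.5,0,0,0,0],[-0.5,0,0,0,0]]]'
python3 fresh.py
python3 -m handwheel '[[[-0.5,0,0,0.1,0],[-0.5,0,0,0.2,0],[-0.5,0,0,0.3,0],[-0.5,0,0,0.4,0],[-0.5,0,0,0.4,0]]]'
python3 fresh.py
```

```text
t: 35.95
tcp_pos: [287.5, -284.4, -23.8]
orientation: [0.072, 0.997, 0.0, -0.0]
force: [-0.2, 0.2, 0.8]
gripper_width: 57.4
grip_force: 0.0
t: 36.45
tcp_pos: [287.5, -285.5, -23.2]
orientation: [0.073, 0.997, -0.001, 0.001]
force: [-0.4, 2.0, 8.7]
gripper_width: 37.0
grip_force: 30.0
tcp [ 287.5 -285.5  -23.2] yaw -8.35 w 37.0 F [-0.4  2.   8.7] t 36.45
[ 281  255   77   59 3840] [318.9 283.9] [ 284.6 -285.2] [58. 76.] 90.0
[290 316  21  14 109] [296.7 325.4] [ 305.5 -298.9] [24. 10.] 33.023868560791016
[328 316  21  14 116] [341.5 325.3] [ 308.5 -278. ] [10. 24.] 57.7243537902832
[328 385  19  15 104] [341.  395.1] [ 351.7 -283.6] [11. 23.] 52.12501525878906
[294 386  19  14 100] [299.1 395.4] [ 348.8 -305. ] [18. 13.] 0.0
t: 37.0
tcp_pos: [287.7, -286.2, 57.9]
orientation: [0.073, 0.997, -0.002, 0.001]
force: [-0.6, -0.5, -1.0]
gripper_width: 37.0
grip_force: 30.0
tcp [ 287.7 -286.2   57.9] yaw -8.35 w 37.0 F [-0.6 -0.5 -1. ] t 37.0
[ 280  254   78   61 3966] [318.8 283.7] [ 336.5 -293.9] [60. 77.] 90.0
[290 316  22  14 115] [297.1 325.4] [ 370.9 -315.9] [25. 10.] 31.759479522705078
[327 316  21  14 109] [340.8 325.2] [ 375.5 -282.5] [10. 24.] 56.97612762451172
[295 382  51  18 384] [319.3 394.7] [ 443.7 -309.2] [50. 17.] 0.0
```

The fresh cartridge is held level. Before placing it, I'll measure the empty saddles from the top view numerically.

```bash
python3 -c "
from look import *
x=np.array([.981,.193]);y=np.array([-.193,.981])
ys=np.arange(-45,66,3.0)
for n in('top','scene'):
  c=cam(n);g=cv2.cvtColor(c['img'],cv2.COLOR_BGR2GRAY).astype(np.float32)
  print(n,'y',ys.astype(int).tolist())
  for xo in(-20,-16,-12,12,16,20):
    P=np.array([[*((583+xo)*x+v*y),46] for v in ys]);q=proj(c,P).astype(np.float32)
    print(xo,cv2.remap(g,q[:,:1],q[:,1:],cv2.INTER_LINEAR).ravel().astype(int).tolist())
"
```

```text
top y [-45, -42, -39, -36, -33, -30, -27, -24, -21, -18, -15, -12, -9, -6, -3, 0, 3, 6, 9, 12, 15, 18, 21, 24, 27, 30, 33, 36, 39, 42, 45, 48, 51, 54, 57, 60, 63]
-20 [97, 97, 81, 59, 58, 56, 60, 73, 77, 74, 77, 94, 99, 98, 97, 97, 96, 96, 95, 96, 92, 75, 64, 58, 57, 58, 62, 71, 74, 76, 80, 94, 100, 100, 101, 101, 101]
-16 [97, 99, 91, 67, 55, 60, 58, 63, 64, 63, 71, 89, 96, 96, 95, 96, 95, 96, 97, 97, 98, 100, 81, 60, 58, 58, 54, 62, 66, 65, 71, 93, 101, 100, 99, 99, 100]
-12 [97, 95, 95, 85, 65, 58, 59, 62, 65, 65, 76, 90, 96, 96, 96, 95, 97, 96, 96, 97, 97, 98, 89, 65, 57, 58, 54, 63, 65, 64, 77, 96, 100, 100, 99, 99, 101]
12 [95, 96, 72, 55, 57, 60, 62, 77, 82, 82, 84, 92, 95, 95, 95, 96, 97, 97, 97, 98, 98, 79, 65, 63, 61, 67, 78, 84, 82, 82, 86, 97, 98, 101, 100, 100, 101]
16 [95, 94, 85, 76, 80, 89, 84, 78, 78, 78, 80, 90, 95, 97, 97, 95, 95, 96, 96, 96, 97, 85, 92, 95, 90, 95, 88, 77, 75, 76, 82, 94, 98, 100, 101, 101, 101]
20 [96, 96, 97, 98, 98, 98, 90, 83, 79, 77, 77, 90, 95, 96, 98, 96, 97, 97, 97, 97, 97, 98, 99, 99, 99, 98, 95, 83, 77, 81, 85, 93, 99, 101, 101, 101, 101
[... 528 characters left out ...]
6]
-12 [111, 111, 111, 111, 108, 93, 73, 67, 72, 79, 85, 86, 92, 107, 112, 111, 111, 111, 112, 111, 110, 111, 111, 111, 112, 112, 112, 108, 97, 84, 80, 82, 93, 108, 106, 99, 97]
12 [110, 110, 111, 111, 110, 110, 110, 108, 90, 72, 69, 73, 81, 86, 96, 109, 111, 110, 109, 109, 110, 110, 110, 111, 110, 110, 110, 108, 105, 99, 92, 90, 89, 92, 107, 112, 112]
16 [109, 109, 110, 110, 110, 110, 107, 99, 87, 71, 66, 71, 77, 84, 94, 106, 111, 111, 111, 111, 111, 111, 111, 110, 110, 106, 99, 94, 89, 92, 100, 101, 98, 91, 101, 112, 113]
20 [109, 108, 111, 110, 110, 110, 108, 96, 78, 68, 66, 67, 74, 81, 87, 95, 105, 110, 111, 111, 110, 111, 110, 110, 110, 105, 85, 70, 73, 82, 93, 96, 93, 87, 95, 112, 113]
```

The saddles' middle is at local y = 10.8, with the 60 mm spacing confirmed. Carry the fresh cartridge over, turning on the way.

```bash
python3 -m handwheel '[[[-0.5,0.05,0.1,0.15,-0.02],[-0.5,0.13,0.35,0.2,-0.08],[-0.5,0.2,0.6,0.2,-0.14],[-0.5,0.3,0.8,0.2,-0.2],[-0.5,0.35,1,0.2,-0.26]]]'
python3 -m handwheel '[[[-0.5,0.08,0.25,0,-0.07],[-0.5,0.16,0.5,0,-0.13],[-0.5,0.24,0.75,0,-0.2],[-0.5,0.32,1,0,-0.26],[-0.5,0.36,1,0,-0.33]]]'
python3 -m handwheel '[[[-0.5,0,0.25,0,0],[-0.5,0,0.3,0,0],[-0.5,0,0.3,0,0]]]'
python3 fresh.py
```

```text
t: 37.65
tcp_pos: [352.1, -102.4, 95.0]
orientation: [0.323, 0.946, 0.0, -0.001]
force: [0.0, -0.8, -0.8]
gripper_width: 37.2
grip_force: 30.0
t: 38.15
tcp_pos: [416.3, 80.1, 94.8]
orientation: [0.581, 0.814, -0.001, -0.001]
force: [0.4, 0.0, -0.7]
gripper_width: 37.0
grip_force: 30.0
t: 38.45
tcp_pos: [416.1, 139.4, 94.8]
orientation: [0.577, 0.817, -0.001, -0.001]
force: [0.0, -0.7, -0.5]
gripper_width: 36.8
grip_force: 30.0
tcp [416.1 139.4  94.8] yaw -70.52 w 36.8 F [ 0.  -0.7 -0.5] t 38.45
[427 191  22  34 455] [437.4 207.4] [505.7 168.1] [13. 35.] 15.255120277404785
[ 280  254   78   61 3960] [318.7 283.6] [440.   70.4] [60. 77.] 90.0
[328 315  21  15 111] [341.1 325.1] [473.7  36.2] [10. 24.] 55.619659423828125
[290 316  22  14 116] [296.9 325.3] [435.9  22.5] [25. 10.] 31.759479522705078
[294 382  52  18 370] [318.9 394.6] [482.4 -49.3] [17. 51.] 90.0
```

```bash
python3 -m handwheel '[[[-0.5,0.15,0.172,0,-0.03],[-0.5,0.35,0.172,0,-0.07],[-0.5,0.55,0.172,0,-0.07],[-0.5,0.718,0.172,0,-0.07],[-0.5,0.718,0.172,0,-0.07]]]'
python3 -m handwheel '[[[-0.5,0,0,0,0],[-0.5,0,0,0,0]]]'
python3 -c "
from look import *
state()"
```

```text
t: 39.0
tcp_pos: [563.5, 170.0, 94.8]
orientation: [0.638, 0.77, 0.0, 0.0]
force: [-0.1, -0.1, -1.2]
gripper_width: 36.8
grip_force: 30.0
t: 39.2
tcp_pos: [559.8, 171.7, 95.6]
orientation: [0.637, 0.771, -0.0, -0.0]
force: [0.2, -0.2, -1.0]
gripper_width: 37.4
grip_force: 30.0
tcp [559.8 171.7  95.6] yaw -79.16 w 37.4 F [ 0.2 -0.2 -1. ] t 39.2
```

```bash
python3 -m handwheel '[[[-0.5,0,0.009,-0.1,0],[-0.5,0,0.009,-0.2,0],[-0.5,0,0.009,-0.28,0],[-0.5,0,0.009,-0.28,0]]]'
python3 -m handwheel '[[[-0.5,0,0,-0.05,0],[-0.5,0,0,-0.1,0],[-0.5,0,0,-0.1,0]]]'
```

```text
t: 39.6
tcp_pos: [558.6, 174.1, 38.3]
orientation: [0.637, 0.771, -0.001, -0.001]
force: [0.5, -0.3, -0.9]
gripper_width: 36.8
grip_force: 30.0
t: 39.9
tcp_pos: [559.7, 174.4, 18.8]
orientation: [0.637, 0.771, -0.001, -0.001]
force: [-0.4, 0.2, -2.0]
gripper_width: 37.2
grip_force: 30.0
```

```bash
python3 -m handwheel '[[[-0.5,0,0,-0.02,0],[-0.5,0,0,-0.04,0],[-0.5,0,0,-0.04,0]]]'
python3 -m handwheel '[[[-0.5,0,0,-0.015,0],[-0.5,0,0,-0.015,0]]]'
python3 -m handwheel '[[[-0.5,0,0,-0.01,0],[-0.5,0,0,-0.01,0]]]'
```

```text
t: 40.2
tcp_pos: [560.3, 174.5, 11.5]
orientation: [0.637, 0.771, -0.0, -0.0]
force: [0.8, 0.0, -0.6]
gripper_width: 36.8
grip_force: 30.0
t: 40.4
tcp_pos: [560.4, 174.5, 8.6]
orientation: [0.637, 0.771, -0.0, -0.0]
force: [-0.1, 0.3, -1.0]
gripper_width: 36.9
grip_force: 30.0
t: 40.6
tcp_pos: [560.4, 174.6, 6.7]
orientation: [0.637, 0.771, -0.0, -0.0]
force: [-0.6, 0.7, -0.2]
gripper_width: 36.9
grip_force: 30.0
```

```bash
python3 -m handwheel '[[[-0.5,0,0,-0.01,0],[-0.5,0,0,-0.01,0]]]'
python3 -m handwheel '[[[-0.5,0,0,-0.01,0],[-0.5,0,0,-0.01,0]]]'
```

```text
t: 40.8
tcp_pos: [560.3, 174.8, 5.3]
orientation: [0.637, 0.771, 0.0, -0.0]
force: [-3.2, 0.5, 5.9]
gripper_width: 37.1
grip_force: 30.0
t: 41.0
tcp_pos: [560.1, 175.2, 3.9]
orientation: [0.637, 0.771, 0.0, -0.0]
force: [-7.6, 2.1, 12.2]
gripper_width: 37.0
grip_force: 30.0
```

It is seated, with contact at the expected height. Release, rise and check.

```bash
python3 -m handwheel '[[[0.2,0,0,0.005,0],[0.2,0,0,0.005,0],[0.2,0,0,0.005,0],[0.2,0,0,0.1,0],[0.2,0,0,0.3,0]]]'
python3 -m handwheel '[[[0.2,0,0.02,0.2,0],[0.2,0,0.02,0.4,0],[0.2,0,0.02,0.5,0],[0.2,0,0.02,0.5,0]]]'
python3 -c "
from look import *
state();c=cam('wrist');cv2.imwrite('pics/w10.png',c['img']);hsv=cv2.cvtColor(c['img'],cv2.COLOR_BGR2HSV)
n,l,st,ce=cv2.connectedComponentsWithStats(cv2.inRange(hsv,np.array((45,80,25)),np.array((80,255,255))))
x=np.array([.981,.193]);y=np.array([-.193,.981])
for i in range(1,n):
  if st[i,4]>60:
    P=toplane(c,[ce[i]],59)[0][:2];print(st[i],ce[i].round(1),'local',(P@x).round(1),(P@y).round(1))
"
```

```text
t: 41.5
tcp_pos: [558.8, 174.2, 60.8]
orientation: [0.637, 0.771, -0.002, -0.002]
force: [0.7, 0.5, 0.5]
gripper_width: 53.1
grip_force: 0.0
t: 41.9
tcp_pos: [561.8, 178.7, 165.7]
orientation: [0.637, 0.771, 0.002, 0.002]
force: [-0.1, 0.1, -0.3]
gripper_width: 52.9
grip_force: 0.0
tcp [561.8 178.7 165.7] yaw -79.1 w 52.9 F [-0.1  0.1 -0.3] t 41.9
[104  69  64  67 151] [135.8  98.2] local 433.7 146.5
[266 168  13  27 295] [272.1 180.9] local 543.6 74.6
[295 183  40  22 756] [314.2 193.5] local 581.7 62.5
[300 212  30  22 555] [314.6 222.6] local 581.8 33.5
[301 253  29  21 486] [315.1 263.5] local 582.0 -10.2
[298 273  37  21 405] [315.6 285.4] local 582.2 -35.4
```

The fresh cartridge sits centred: middle at local y = 11.65, against 10.8 for the saddles. Now back to the knob.

```bash
python3 -m handwheel '[[[0.2,-0.1,-0.2,0.1,0.07],[0.2,-0.1,-0.4,0.1,0.14],[0.2,-0.1,-0.6,0.1,0.21],[0.2,0,-0.8,0.1,0.28],[0.2,0.1,-0.82,0.1,0.355]]]'
python3 -m handwheel '[[[0.2,0.1,0,0,0.07],[0.2,0.18,0,0,0.14],[0.2,0.22,0,-0.1,0.21],[0.2,0.22,0,-0.1,0.28],[0.2,0.22,0,-0.1,0.35]]]'
python3 -m handwheel '[[[0.2,0,0,0,0.05],[0.2,0,0,0,0.05],[0.2,0,0,0,0.05]]]'
cat > knob.py <<'E'
from look import *
import sys
zt=float(sys.argv[1]);state();c=cam('wrist');im=c['img'].astype(int);cv2.imwrite('pics/k%d.png'%(observe()['t']*10),c['img'])
r=((im[...,2]>2*im[...,1])&(im[...,2]>2.2*im[...,0])&(im[...,2]>45)).astype(np.uint8)
n,l,st,ce=cv2.connectedComponentsWithStats(r)
for i in range(1,n):
  if st[i,4]>150:
    p=np.argwhere(l==i)[:,::-1];w=[(v,p[p[:,1]==v][:,0].min(),p[p[:,1]==v][:,0].max()) for v in range(p[:,1].min(),p[:,1].max()+1,5)]
    b=st[i];rad=b[2]/2;uv=[b[0]+rad-.5,b[1]+b[3]-1-rad*.95];print(b,w,'top',np.round(uv,1),toplane(c,uv,zt)[0].round(1))
E
python3 knob.py 130.5
```

```text
t: 42.45
tcp_pos: [580.3, 10.6, 181.0]
orientation: [0.316, 0.949, -0.001, -0.001]
force: [-0.0, 0.7, -0.5]
gripper_width: 52.6
grip_force: 0.0
t: 42.95
tcp_pos: [623.7, 14.6, 159.6]
orientation: [-0.047, 0.999, 0.0, -0.002]
force: [0.0, -0.3, 0.2]
gripper_width: 52.8
grip_force: 0.0
t: 43.25
tcp_pos: [624.0, 14.5, 161.5]
orientation: [-0.095, 0.995, 0.0, -0.001]
force: [-0.1, 0.2, 0.8]
gripper_width: 52.8
grip_force: 0.0
tcp [624.   14.5 161.5] yaw 10.92 w 52.8 F [-0.1  0.2  0.8] t 43.25
[566  80  74  69 598] [(80, np.int64(590), np.int64(600)), (85, np.int64(587), np.int64(614)), (90, np.int64(580), np.int64(632)), (95, np.int64(578), np.int64(639)), (100, np.int64(581), np.int64(589)), (105, np.int64(584), np.int64(587)), (110, np.int64(578), np.int64(585)), (115, np.int64(580), np.int64(582)), (120, np.int64(574), np.int64(580)), (125, np.int64(577), np.int64(577)), (130, np.int64(574), np.int64(575)), (135, np.int64(572), np.int64(572)), (140, np.int64(569), np.int64(569)), (145, np.int64(567), np.int64(567))] top [602.5 112.8] [519.7 174.7 130.5]
[ 555  123   65  103 1751] [(12
[... 1057 characters left out ...]
9)), (234, np.int64(621), np.int64(639)), (239, np.int64(618), np.int64(639)), (244, np.int64(552), np.int64(639)), (249, np.int64(573), np.int64(636)), (254, np.int64(594), np.int64(634)), (259, np.int64(614), np.int64(631))] top [593.5 218.3] [586.6 201.3 130.5]
[ 290  257   30   48 1142] [(257, np.int64(305), np.int64(306)), (262, np.int64(296), np.int64(316)), (267, np.int64(295), np.int64(318)), (272, np.int64(294), np.int64(318)), (277, np.int64(293), np.int64(318)), (282, np.int64(292), np.int64(318)), (287, np.int64(290), np.int64(318)), (292, np.int64(290), np.int64(319)), (297, np.int64(292), np.int64(317)), (302, np.int64(297), np.int64(313))] top [304.5 289.8] [681.2  14.2 130.5]
```

```bash
python3 -m handwheel '[[[0.2,0.2,-0.007,0,0],[0.2,0.29,-0.007,-0.05,0],[0.2,0.29,-0.007,-0.2,0],[0.2,0.29,-0.007,-0.3,0],[0.2,0.29,-0.007,-0.3,0]]]'
python3 knob.py 130.5 | tail -1 | grep -o 'top.*'; python3 -c "
from look import *
state()"
```

```text
t: 43.8
tcp_pos: [680.9, 13.4, 99.2]
orientation: [-0.096, 0.995, 0.001, -0.003]
force: [0.1, -0.1, -0.1]
gripper_width: 52.8
grip_force: 0.0
top [320.5 267. ] [682.1  14.1 130.5]
tcp [681.9  13.2 101.7] yaw 11.02 w 53.0 F [-0.3  0.4 -0. ] t 43.85
```

```bash
python3 -m handwheel '[[[0.2,0,0.003,-0.08,0],[0.2,0,0.003,-0.16,0],[0.2,0,0.003,-0.16,0]]]'
python3 -m handwheel '[[[-0.8,0,0,0,0],[-0.8,0,0,0,0],[-0.8,0,0,0,0],[-0.8,0,0,0,0],[-0.8,0,0,0,0]]]'
python3 -m handwheel '[[[-0.8,0,0,0.03,0],[-0.8,0,0,0.06,0],[-0.8,0,0,0.075,0],[-0.8,0,0,0.075,0]]]'
```

```text
t: 44.15
tcp_pos: [682.0, 13.8, 70.4]
orientation: [-0.096, 0.995, 0.0, -0.001]
force: [0.1, -0.4, 0.6]
gripper_width: 53.1
grip_force: 0.0
t: 44.65
tcp_pos: [682.5, 14.5, 71.3]
orientation: [-0.097, 0.995, 0.0, 0.0]
force: [-0.7, 4.4, 1.9]
gripper_width: 22.9
grip_force: 30.0
t: 45.05
tcp_pos: [681.5, 14.7, 84.5]
orientation: [-0.097, 0.995, 0.001, -0.002]
force: [-0.4, 5.5, -9.3]
gripper_width: 23.3
grip_force: 30.3
```

```bash
python3 -m handwheel '[[[-0.8,-0.101,-0.0235,0,0],[-0.8,-0.214,-0.0235,0,0],[-0.8,-0.3255,-0.004,0,0],[-0.8,-0.432,0.035,0,0],[-0.8,-0.5305,0.0915,0,0]]]'
python3 -m handwheel '[[[-0.8,0,0,0,0],[-0.8,0,0,0,0]]]'
```

```text
t: 45.55
tcp_pos: [579.4, 37.4, 86.6]
orientation: [-0.096, 0.995, 0.004, 0.006]
force: [29.3, 31.8, -9.4]
gripper_width: 23.3
grip_force: 30.0
t: 45.75
tcp_pos: [579.7, 37.2, 86.9]
orientation: [-0.097, 0.995, 0.003, 0.006]
force: [20.9, 29.1, -8.9]
gripper_width: 23.2
grip_force: 30.0
```

The radial pull is about 36 N, so I'm slightly too far out. I'll ease inward and go on in smaller steps.

```bash
python3 -m handwheel '[[[-0.8,0.02,0.02,0,0],[-0.8,0.02,0.02,0,0]]]'
python3 -c "
from look import *
state()"
python3 -m handwheel '[[[-0.8,-0.03,0.04,0,0],[-0.8,-0.065,0.075,0,0],[-0.8,-0.065,0.075,0,0]]]'
```

```text
t: 45.95
tcp_pos: [580.5, 37.4, 85.1]
orientation: [-0.097, 0.995, 0.001, -0.0]
force: [5.3, 8.6, -8.6]
gripper_width: 22.9
grip_force: 30.1
tcp [580.5  37.4  85.1] yaw 11.14 w 22.9 F [ 5.3  8.6 -8.6] t 45.95
t: 46.25
tcp_pos: [565.3, 50.1, 84.7]
orientation: [-0.096, 0.995, -0.001, -0.002]
force: [-3.6, -6.5, -9.1]
gripper_width: 23.3
grip_force: 30.0
```

```bash
python3 -m handwheel '[[[-0.8,-0.0735,0.0885,0,0],[-0.8,-0.13,0.187,0,0],[-0.8,-0.1625,0.2715,0,0],[-0.8,-0.179,0.3365,0,0],[-0.8,-0.179,0.3365,0,0]]]'
python3 -m handwheel '[[[-0.8,0,0,0,0],[-0.8,0,0,0,0]]]'
python3 knob.py 145 | tail -1
```

```text
t: 46.75
tcp_pos: [529.0, 118.7, 84.7]
orientation: [-0.097, 0.995, -0.0, -0.003]
force: [-6.5, -2.6, -7.9]
gripper_width: 22.9
grip_force: 30.0
t: 46.95
tcp_pos: [529.2, 117.7, 84.5]
orientation: [-0.097, 0.995, -0.0, -0.003]
force: [-6.1, -1.8, -8.7]
gripper_width: 22.7
grip_force: 30.0
[509 363  50  11 254] [(363, np.int64(509), np.int64(558)), (368, np.int64(529), np.int64(556)), (373, np.int64(552), np.int64(552))] top [533.5 349.2] [537.1 219.  145. ]
```

The bar is across the cradle; lower it.

```bash
python3 -m handwheel '[[[-0.8,0.002,0,-0.05,0],[-0.8,0.002,0,-0.1,0],[-0.8,0.002,0,-0.15,0],[-0.8,0.002,0,-0.165,0],[-0.8,0.002,0,-0.165,0]]]'
python3 -m handwheel '[[[-0.8,0,0,-0.01,0],[-0.8,0,0,-0.01,0]]]'
python3 -m handwheel '[[[-0.8,0,0,-0.01,0],[-0.8,0,0,-0.01,0]]]'
```

```text
t: 47.5
tcp_pos: [529.0, 117.6, 51.1]
orientation: [-0.097, 0.995, -0.0, -0.004]
force: [-9.4, -2.2, -5.4]
gripper_width: 23.4
grip_force: 30.0
t: 47.7
tcp_pos: [529.0, 117.6, 49.4]
orientation: [-0.097, 0.995, -0.0, -0.004]
force: [-9.0, -3.3, -5.4]
gripper_width: 23.3
grip_force: 30.0
t: 47.9
tcp_pos: [528.9, 117.5, 47.8]
orientation: [-0.097, 0.995, -0.0, -0.004]
force: [-10.5, -2.7, -2.1]
gripper_width: 23.2
grip_force: 30.0
```

```bash
python3 -m handwheel '[[[-0.8,0.01,0,-0.005,0],[-0.8,0.02,0,-0.008,0],[-0.8,0.03,0,-0.008,0]]]'
python3 -m handwheel '[[[0.2,0,0,0,0],[0.2,0,0,0,0],[0.2,0,0,0,0],[0.2,0,0,0,0]]]'
python3 -m handwheel '[[[0.2,0,0,0.2,0],[0.2,0,0,0.4,0],[0.2,-0.2,0,0.5,0],[0.2,-0.4,-0.2,0.5,0],[0.2,-0.5,-0.4,0.5,0]]]'
python3 -m handwheel '[[[0.2,0,-0.25,0,0],[0.2,-0.1,-0.5,0,0],[0.2,-0.2,-0.75,0,0],[0.2,-0.2,-1,0,0],[0.2,-0.2,-1,0,0]]]'
python3 - <<'E'
from look import *
state();t=cam('top');s=cam('scene')
a=cv2.resize(t['img'][95:305,185:475],(580,420),interpolation=cv2.INTER_CUBIC)
b=cv2.resize(s['img'][190:290,250:450],(360,180),interpolation=cv2.INTER_CUBIC);b2=np.zeros((180,580,3),np.uint8);b2[:,:360]=b
cv2.imwrite('pics/final.png',np.vstack([a,b2]))
blobs(t,12,('or','gr','rd'))
E
```

```text
t: 48.2
tcp_pos: [530.7, 117.8, 46.6]
orientation: [-0.097, 0.995, 0.0, -0.009]
force: [-36.2, -4.1, 17.6]
gripper_width: 23.2
grip_force: 30.0
t: 48.6
tcp_pos: [538.4, 118.2, 47.6]
orientation: [-0.097, 0.995, -0.0, 0.001]
force: [0.1, 0.4, 0.5]
gripper_width: 52.2
grip_force: 0.0
t: 49.1
tcp_pos: [436.9, 39.4, 147.9]
orientation: [-0.098, 0.995, -0.0, 0.001]
force: [0.0, -0.9, 0.4]
gripper_width: 53.3
grip_force: 0.0
t: 49.6
tcp_pos: [398.0, -165.1, 147.7]
orientation: [-0.094, 0.996, -0.001, 0.0]
force: [0.1, -0.1, -0.0]
gripper_width: 53.0
grip_force: 0.0
tcp [ 398.  -165.1  147.7] yaw 10.81 w 53.0 F [ 0.1 -0.1 -0. ] t 49.6
or [102. 138.] 987 [706.4 679.5] [196.4  50.5] 11.4
or [219. 123.] 528 [743.7 330.7] [159.9  32.5] 79.1
or [223. 181.] 2130 [568.7 309.9] [134.6 172.3] 87.1
or [108. 178.] 138 [580.7 656.5] [29.9 48. ] 3.8
or [426. 176.] 43 [ 571.8 -280. ] [ 7.9 43.4] 4.8
or [401. 177.] 43 [ 568.7 -207.5] [ 8.1 43.5] 3.8
or [373. 179.] 44 [ 564.7 -129.4] [43.5  5.9] 89.0
or [560. 217.] 2336 [ 450.  -658.6] [117.9 263.9] 0.0
or [459. 306.] 36 [ 206.6 -353.2] [41.6  6. ] 16.6
or [ 15. 374.] 197 [ 33.1 878.4] [18.4 87.5] 14.5
or [  4. 394.] 111 [-16.5 900.9] [32.6 28.4] 89.8
gr [302. 174.] 52 [584.7  77. ] [38.6 11.5] 10.7
gr [293. 175.] 67 [579.7 104.6] [31.1 18.4] 13.6
gr [269. 181.] 49 [564.8 175.6] [36.2 12.4] 12.5
gr [278. 179.] 68 [570.9 149.6] [30.5 19.2] 13.8
gr [273. 198.] 37 [515.1 162.6] [10.7 27.4] 13.2
gr [577. 221.] 30 [ 432.5 -697.5] [18.9 18.7] 40.7
rd [286. 190.] 64 [536.7 125.4] [23.5 23.5] 89.1
```

View pics/final.png

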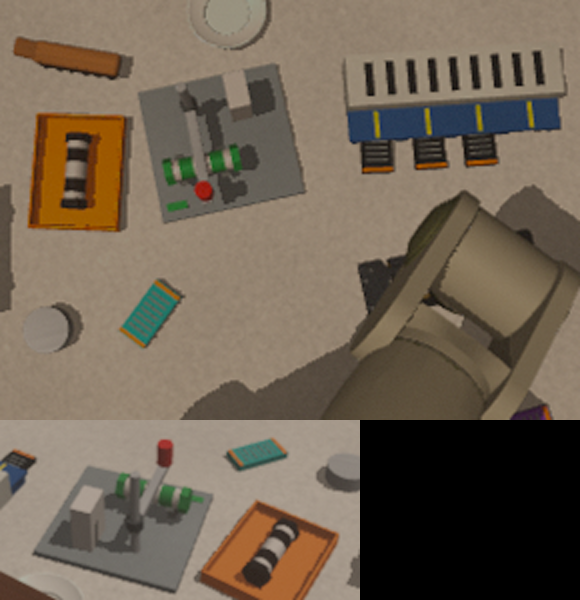

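```bash
python3 -c "
from look import *
x=np.array([.981,.193]);y=np.array([-.193,.981])
t=cam('top');s=cam('scene')
n=[]
for c in(t,s):
  im=c['img'].astype(int);r=((im[...,2]>2*im[...,1])&(im[...,2]>2.2*im[...,0])&(im[...,2]>70)).astype(np.uint8)
  k,l,st,ce=cv2.connectedComponentsWithStats(r)
  pr=proj(c,[527,115,90])[0]
  i=min((j for j in range(1,k) if st[j,4]>15),key=lambda j:np.hypot(*(ce[j]-pr)));print(ce[i],st[i],pr.round(0))
  a=toplane(c,ce[i],0)[0];d=a-c['p'];n.append((c['p'],d/np.linalg.norm(d)))
(p,d),(q,e)=n;m=np.linalg.lstsq(np.c_[d,-e],q-p,rcond=None)[0];A=p+m[0]*d;B=q+m[1]*e;print(A.round(1),B.round(1))
for z in(95,106.5):
  P=toplane(t,proj(t,A)[0],z)[0];print(z,P.round(1),(P[:2]@x).round(1),(P[:2]@y).round(1))
"
```

```text
[286.36363636 189.98484848] [282 186   9   9  66] [287. 189.]
[341.78571429 206.48571429] [338 201   8  14  70] [340. 207.]
[524.6 116.3  92. ] [523.2 119.   92.1]
95 [524.2 116.   95. ] 536.6 12.6
106.5 [522.4 114.8 106.5] 534.7 11.8
```

The knob is at about 90 mm height and local y = 12, so the bar is down across the middle of the fresh cartridge. Everything checks out.

```bash
python3 -c "
from bench import sign_off;print(sign_off())"
```

```text
the job is handed in; nothing more can be done
None
```

The job is done and handed in at about 50 s on the robot's clock: the spent cartridge is in the tray, the fresh one is clamped in the cradle, all three black plates are home in slots 1–3, and I moved none of the bystanders or look-alikes; the grip slackened once, dropping the bar onto the perch where it belonged.

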